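Load the sample lift and let it down into the cold well

TASK

Load the raised carrier of the hydraulic lift: lay every sample tube from the bench down in the row of its own length, long ones in the long row, short ones in the short row. Only then draw the safety catch, crack the release valve open a fraction of a turn, never more than an eighth, so that the carrier sinks slowly all the way down into the well. Finally shut the valve, push the catch fully home again, and leave the other things on the bench where they are.

Things in the scene. Friction and masses are not known exactly. Their poses are not given: they have to be found in the camera images.
- long1: long sample tube, 125 mm long overall, lying on its side: a round pale body 30 mm in diameter between square tan ends 36 mm across (an 8 mm thick foot at its -x end, a 22 mm long cap at its +x end), so that it does not roll. Origin on the tube's axis at mid-length, 18 mm above what it lies on; x runs along the tube. May be absent. About 75 g.
- long2: long sample tube, 125 mm long overall, lying on its side: a round pale body 30 mm in diameter between square tan ends 36 mm across (an 8 mm thick foot at its -x end, a 22 mm long cap at its +x end), so that it does not roll. Origin on the tube's axis at mid-length, 18 mm above what it lies on; x runs along the tube. May be absent. About 75 g.
- long3: long sample tube, 125 mm long overall, lying on its side: a round pale body 30 mm in diameter between square tan ends 36 mm across (an 8 mm thick foot at its -x end, a 22 mm long cap at its +x end), so that it does not roll. Origin on the tube's axis at mid-length, 18 mm above what it lies on; x runs along the tube. May be absent. About 75 g.
- short1: short sample tube, 85 mm long overall, lying on its side: a round pale body 30 mm in diameter between square tan ends 36 mm across (an 8 mm thick foot at its -x end, a 22 mm long cap at its +x end), so that it does not roll. Origin on the tube's axis at mid-length, 18 mm above what it lies on; x runs along the tube. May be absent. About 51 g.
- short2: short sample tube, 85 mm long overall, lying on its side: a round pale body 30 mm in diameter between square tan ends 36 mm across (an 8 mm thick foot at its -x end, a 22 mm long cap at its +x end), so that it does not roll. Origin on the tube's axis at mid-length, 18 mm above what it lies on; x runs along the tube. May be absent. About 51 g.
- short3: short sample tube, 85 mm long overall, lying on its side: a round pale body 30 mm in diameter between square tan ends 36 mm across (an 8 mm thick foot at its -x end, a 22 mm long cap at its +x end), so that it does not roll. Origin on the tube's axis at mid-length, 18 mm above what it lies on; x runs along the tube. May be absent. About 51 g.
- lift: the lift's white bench cabinet, fixed; origin under the middle of the cold well, x away from the robot. 320 mm along x; the open well lies within 125 mm either side of the origin, to its right (-y) a steel deck 130 mm wide with valve and catch. Rim and deck are 110 mm above the table. A steel tray (the carrier, two rows) rides on the ram over the well.
- long_row (a point): centre of the floor of the carrier's long row (the nearer one). x runs along the tubes to be laid there, away from the robot, y across the row, to the left, z up. An open bay 145 mm along x by 204 mm along y: three long tubes side by side, 60 mm apart. Walls 6 mm thick, 26 mm high. Moves with the carrier: 135 mm above the table when fully up, 55 mm when down.
- short_row (a point): the same for the short row, the farther bay of the same tray: 105 mm along x by 204 mm along y; axes, floor height and walls as for the long row.
- carrier (a joint): how far the ram with the carrier tray has come down, m: 0 fully up (its start), 0.08 fully down on its stop. Propped up while the safety catch is home; with the catch drawn its weight lowers it while the release valve is open. It cannot be raised again.
- valve_grip (a point): centre of the release valve's T-bar: dark steel, 70 mm long, 14 mm wide, 26 mm high, on a vertical screw in the deck; this point is 30 mm above the deck, the bar's underside 17 mm. x along the bar, z up along the screw.
- valve (a joint): turn of the T-bar about its screw, rad: 0 shut (stop), growing anticlockwise seen from above, up to 1.6. Stiff (about 0.3 N m), stays where left. With the catch drawn the ram holds up to about 0.2; somewhere between 0.2 and 0.5 it begins to sink and comes down at 10 to 30 mm/s, faster the more it is open, 40 over 0.75. With the catch home the bar meets its nose at about 0.15.
- catch_tab (a point): grip point in the safety catch's upright tab (22 mm along x, 14 mm along y, top 49 mm above the deck, this point 34 mm): an aluminium slide on the deck beyond the T-bar, whose nose stands beside the bar's far end. Slides along its own +x, away from the robot, to free the bar; takes about 3 N.
- catch (a joint): travel of the safety catch, m: 0 home (locks the T-bar, props the ram; starts within 3 mm), 0.045 fully drawn (stop), freeing the bar; stays where left. Goes home again only with the valve shut (under about 0.1 rad).
- dish: bystander, to be left alone: white ceramic dish, 72 mm across and 22 mm high, among the tubes; origin at the centre of its underside
- beaker: bystander, to be left alone: glass beaker, 70 mm across and 90 mm high; origin at the centre of its underside
- reagent: bystander, to be left alone: amber reagent bottle, 68 mm across and 140 mm high; origin at the centre of its underside
- jar: bystander, to be left alone: white jar with a black lid, 72 mm across and 75 mm high; origin at the centre of its underside
- timer: bystander, to be left alone: grey timer, 50 by 80 by 30 mm; origin at the centre of its underside
- wipes: bystander, to be left alone: cardboard box of wipes, 110 by 120 by 75 mm; origin at the centre of its underside
Mind the look-alikes: they are no part of the job. What is shaped like the long3 but yellow is not meant. Leave any blue look-alike of the short2 alone.

How it is judged:
By the outcome, as a careful person would: the job done as asked, in the order asked, and still so for the second after the job is handed in, with the robot touching nothing.
Of long1, long2, long3, short1, short2, short3 only 4 to 6 are there at a start; the rules pass over those that are not, and their reading is None.
At some moment in a run one of long1, long2, long3, short1, short2, short3 may be knocked a few centimetres aside while the robot is not near it.
Once in a run the grip may slacken for a moment while it holds something.
It also fails if it takes over 210 s, if anything falls off the work surface, if the arm or the gripper's body presses on something with over 40 N, if the wrist force passes 120 N, or if a joint passes its speed limit or range.

ROBOT

A 6-joint arm with a two-finger parallel gripper is mounted at the origin on the work surface. World frame = base frame: x ahead of the robot, y to its left, z up, the work surface at z = 0. Lengths are in m, angles in rad, forces in N, time in s.
With the tool pointing down it reaches from about 0.25 to 0.8 m from the base axis. Payload 3.9 kg.
Tool frame: the origin (TCP) lies at the very end of the fingers, on their centre line; the grasp point (between the pads) lies 19 mm behind it (bot.grip_depth is the distance from the TCP to the grasp point, in m); z points along the fingers, y is the line along which they close (so a half turn about z gives the same grasp; the last joint's range is limited). The gripper opens to 85 mm and grips with 20 to 120 N. Pads are 22 mm wide; open, the fingers measure 114 mm over their backs; the gripper's body (76 mm by 85 mm) begins 54 mm behind the grasp point. The pads swing forward as they close: fully open they stand 13 mm farther back than shut.
Start: joints at [-1.127, 0.26, -0.138, 1.173, 0, 1.571], TCP at [0.225, -0.474, 0.208] pointing down, gripper open.
Joint ranges: [-2.78, 2.78], [-0.83, 1.72], [-1.28, 1.37], [-1.9, 2.12], [-1.57, 1.48], [-3.14, 3.14]. Speed limits (rad/s): [2.57, 2.57, 3.14, 3.14, 3.14, 3.14].

INTERFACE

Orientations are given as [roll, pitch, yaw] about the fixed x, y, z axes, in that order (R = Rz(yaw) Ry(pitch) Rx(roll)).
In Python, from workcell import bot gives the robot as it stands. The module is installed in compiled form; this text tells all that it offers.
- The arm moves only by the shell command python3 -m pendant 'ROWS' [FORCE]. ROWS is JSON, one flat list of numbers, 7 for each row, row after row: the turn, a rotation vector about the tool's x, y, z in rad, then the shift along the tool's x, y, z in cm, then the finger opening in cm, from 0 to 8.54. In form: [wx, wy, wz, x, y, z, fingers, wx, wy, wz, x, y, z, fingers, ...]. A call has exactly 8 rows; each row is the pose to reach, as a shift and turn from the pose commanded when the call began, along the tool's axes at that moment; what a row does not reach only later rows make up. A row lasts 1/8 s, in which the tool goes at most 62.5 mm and 10.7 degrees, less where a joint would pass 70% of its speed; a pose out of reach is approached as far as the arm can. A call with a gripper value outside its range is refused whole. The fingers move at their own pace and stop on an object; FORCE is the grip in N (left out, the last holds). Time passes only in rows, so rows that repeat a pose let the fingers close, or fill a call up. It gives the time, the measured TCP pose, the force, the opening and the grip force at its end, in the units of the state.
- bot.sense(): the state, without advancing time (a new reading comes with each control period).
- bot.snapshot(name): name is "side" or "top"; returns a dict with "pixels" (400x640x3 uint8, red, green, blue), "intrinsics" (3x3 intrinsics, pixels), "world_to_cam" (4x4, takes a point from world to camera coordinates). Camera axes: x right, y down, z forward; pixel columns grow to the right and rows downward; lengths in m; the calibration is good to about 2 mm. A picture is of the moment at which its call begins. There is no depth.
- bot.sign_off(): hands the job in; it is judged then, once.
Trained networks look in the newest picture that a camera, given by its name, has taken for a name from the list of things; names that differ only in an ending like _2 or _b are one class to them, and where a whole thing is asked for, a point or a joint stands for the part that bears it (a point fixed in the world has none). Each returns a list of dicts, best first, with "conf" (0 to 1); they miss things now and then, are a little off and sometimes report something else, mostly with a low value. They report only what shows in the picture. A call takes as long as a camera call. They do not tell look-alikes from the thing itself.
- bot.find_in(thing, camera): "pixel" ([column, row] in pixels, amid what is visible of it).
The state is a dict: "t": time; "q": joint angles; "dq": joint speeds; "joint_efforts": joint torques, N m; "position": TCP position; "eef_rot": TCP orientation; "wrist_force": force on the tool from outside, world axes, zero at the start; "wrist_torque": the same for the moment, N m; "finger_gap": finger opening in m; "gripper_force": force on a finger pad.
Only numpy, scipy, OpenCV 4.12 (cv2) and the standard library are available. Lean on these libraries where they do the work, as an engineer would, in place of code of your own. Each camera call takes 0.05 s, during which the arm holds its last target. There are 200 camera calls.

## Working session

There is one attempt and no reset: what is moved stays moved. The work goes in short steps, Python scripts to look and compute and a shell command to move; the robot and the scene stay as the last step left them, time stands still between calls to the robot, and variables do not carry over. Pictures are saved under pics/ and viewed, at most 14 in all, crops included, and the job is handed in when it is done.

```bash
mkdir -p pics
cat > h.py <<'E'
import numpy as np, cv2
from workcell import bot
from scipy.spatial.transform import Rotation as R
def snap(c,name=None):
    s=bot.snapshot(c)
    if name: cv2.imwrite(f'pics/{name}.png',s['pixels'][:,:,::-1])
    return s
def toworld(s,px,z):
    K=s['intrinsics'];T=s['world_to_cam'];Ri=T[:3,:3].T;c=-Ri@T[:3,3]
    d=Ri@np.linalg.solve(K,[px[0],px[1],1.]);return c+d*(z-c[2])/d[2]
def topix(s,p):
    T=s['world_to_cam'];v=s['intrinsics']@(T[:3,:3]@np.array(p,float)+T[:3,3]);return v[:2]/v[2]
E
python3 - <<'E'
from h import *
np.set_printoptions(precision=3,suppress=True)
st=bot.sense();print(st)
for c in('top','side'):
    s=snap(c,c+'0');T=s['world_to_cam'];print(c,-T[:3,:3].T@T[:3,3],T[2,:3])
    for n in ['long1','short1','dish','catch_tab','valve_grip','lift','timer','jar','reagent','beaker','wipes']:
        print(n,[(np.round(r['pixel']).tolist(),round(r['conf'],2),toworld(s,r['pixel'],.018)[:2].round(3).tolist()) for r in bot.find_in(n,c)])
E
```

```text
{'t': 0.0, 'q': array([-1.127,  0.261, -0.139,  1.173,  0.   ,  1.571]), 'dq': array([-0.001, -0.   , -0.   , -0.   , -0.   , -0.001]), 'joint_efforts': array([  0.001, -40.568,  25.392,   0.019,   0.   ,  -0.   ]), 'position': array([ 0.225, -0.473,  0.207]), 'eef_rot': array([-3.14 , -0.   ,  0.444]), 'wrist_force': array([ 0.595, -0.679,  0.278]), 'wrist_torque': array([-0.019, -0.   ,  0.006]), 'gripper_force': 0.0, 'finger_gap': 0.08576439161054243}
top [ 0.412 -0.023  1.59 ] [ 0.095  0.001 -0.995]
long1 [([249.0, 284.0], 0.95, [0.306, 0.194]), ([271.0, 225.0], 0.94, [0.491, 0.125]), ([244.0, 224.0], 0.76, [0.494, 0.213]), ([212.0, 180.0], 0.66, [0.638, 0.318])]
short1 [([210.0, 227.0], 0.8, [0.487, 0.32]), ([280.0, 177.0], 0.64, [0.647, 0.098]), ([244.0, 185.0], 0.52, [0.622, 0.213])]
dish [([178.0, 226.0], 0.66, [0.489, 0.424]), ([210.0, 180.0], 0.45, [0.636, 0.322])]
catch_tab [([428.0, 207.0], 0.54, [0.55, -0.378])]
valve_grip [([434.0, 229.0], 0.56, [0.478, -0.394]), ([428.0, 207.0], 0.43, [0.55, -0.377]), ([367.0, 200.0], 0.29, [0.571, -0.181])]
lift [([388.0, 201.0], 0.95
[... 577 characters left out ...]
0.644, 0.329]), ([311.0, 286.0], 0.55, [0.491, 0.225])]
short1 [([263.0, 277.0], 0.83, [0.631, 0.229]), ([275.0, 242.0], 0.81, [0.639, 0.098]), ([300.0, 319.0], 0.74, [0.494, 0.329])]
dish [([294.0, 359.0], 0.86, [0.479, 0.434]), ([214.0, 289.0], 0.37, [0.753, 0.297])]
catch_tab [([338.0, 131.0], 0.66, [0.565, -0.503])]
valve_grip [([359.0, 130.0], 0.52, [0.485, -0.535])]
lift [([325.0, 174.0], 0.59, [0.559, -0.237])]
timer [([240.0, 215.0], 0.78, [0.783, 0.019]), ([356.0, 119.0], 0.69, [0.508, -0.606])]
jar [([212.0, 287.0], 0.71, [0.761, 0.295])]
reagent []
beaker [([229.0, 340.0], 0.87, [0.653, 0.427])]
wipes [([355.0, 119.0], 0.92, [0.514, -0.605]), ([324.0, 161.0], 0.41, [0.58, -0.31])]
```

Run:
```python
import cv2
a=cv2.imread('pics/top0.png');b=a[110:310,140:540];cv2.imwrite('pics/top0c.png',cv2.resize(b,(800,400),interpolation=cv2.INTER_CUBIC))
```

```text
(no output)
```

View pics/top0c.png

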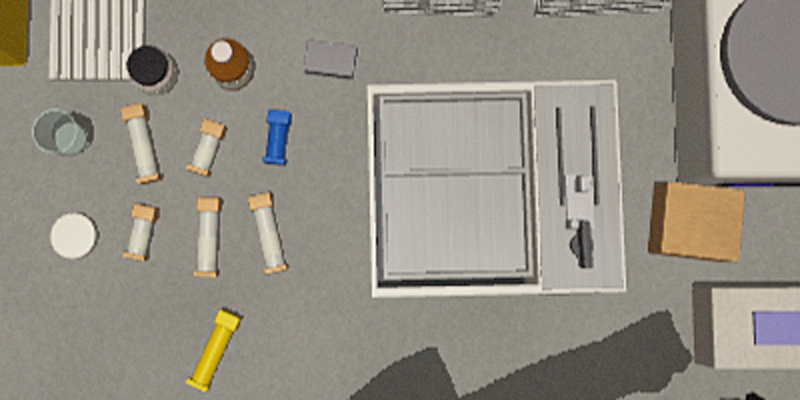

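View pics/side0.png

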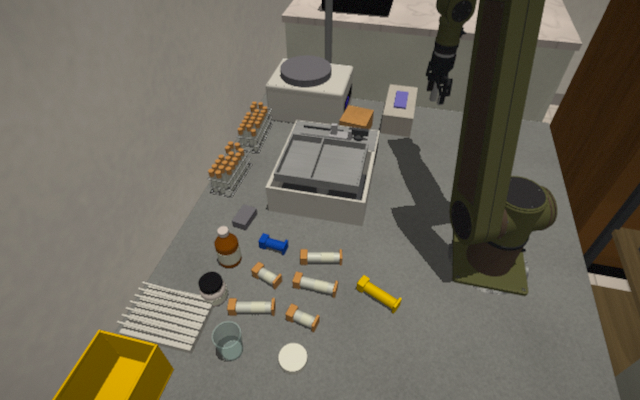

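The pictures show the following, in top-camera crop pixels:

| Thing | Crop pixels |
|---|---|
| White/tan long tubes | (141,143), (208,237), (267,232) |
| White/tan short tubes | (206,147), (141,232) |
| Yellow long look-alike, excluded | (213,349) |
| Blue short look-alike, excluded | (277,137) |
| Lift tray | (455,185) |
| T-bar | (583,243) |
| Catch tab | (583,183) |

The side view agrees. So there are three long tubes and two short ones, with one short tube absent.

```bash
cat >> h.py <<'E'
def tubes(s,show=False):
    """pair tan caps/feet -> list of (kind,x,y,yaw,len)"""
    im=s['pixels'];hsv=cv2.cvtColor(im,cv2.COLOR_RGB2HSV)
    m=cv2.inRange(hsv,(8,60,110),(22,200,255))
    n,l,st,c=cv2.connectedComponentsWithStats(m)
    B=[(st[i,4],toworld(s,c[i],.030)[:2],c[i]) for i in range(1,n) if 6<=st[i,4]<200]
    B=[b for b in B if .2<b[1][0]<.8 and -.1<b[1][1]<.55]
    out=[]
    for a in B:
        for b in B:
            d=a[1]-b[1];L=np.hypot(*d)
            for k,D,xc in(('long',.110,.0515),('short',.070,.0315)):
                if a[0]>b[0] and abs(L-D)<.012:
                    mid=(a[2]+b[2])/2;v=im[int(mid[1]),int(mid[0])].astype(int)
                    if v.min()>150: out.append((k,*(a[1]-d/L*xc*L/D).round(4),round(float(np.arctan2(d[1],d[0])),3),round(float(L),4)))
    return out
def go(x,y,z,yaw):
    """shift in tool axes (cm) and wz from measured pose to target, tool down"""
    st=bot.sense();Rt=R.from_euler('xyz',st['eef_rot']);T=R.from_euler('xyz',[np.pi,0,yaw])
    print('rot',(Rt.inv()*T).as_rotvec().round(3),'cm',(Rt.inv().apply(np.array([x,y,z])-st['position'])*100).round(2))
E
python3 - <<'E'
from h import *
np.set_printoptions(precision=4,suppress=True)
for c in('top','side'):
    s=snap(c);print(c)
    for t in tubes(s):print(t)
    if c=='top':
        f=lambda u,v:(140+u/2,110+v/2)
        for n,z,pts in(('rim',.11,[(368,87),(617,82),(626,291),(373,297)]),('trayouter',.161,[(376,95),(531,92),(537,281),(380,287)]),('mid',.161,[(384,174),(526,174)]),('bar',.153,[(585,221),(585,266)]),('tab',.159,[(584,183)])):
            print(n,*[toworld(s,f(*p),z)[:2] for p in pts])
E
python3 - <<'E'
import cv2
a=cv2.imread('pics/top0.png');b=a[145:265,315:465];cv2.imwrite('pics/liftc.png',cv2.resize(b,(750,600),interpolation=cv2.INTER_CUBIC))
E
```

```text
top
('long', np.float64(0.6329), np.float64(0.3237), 0.241, 0.1107)
('short', np.float64(0.626), np.float64(0.218), -0.326, 0.0711)
('long', np.float64(0.4886), np.float64(0.1184), 0.235, 0.1111)
('long', np.float64(0.4823), np.float64(0.2157), -0.033, 0.1113)
('short', np.float64(0.4907), np.float64(0.3223), -0.209, 0.0705)
rim [ 0.7052 -0.0425] [ 0.7117 -0.4221] [ 0.3949 -0.4265] [ 0.3872 -0.0486]
trayouter [ 0.6831 -0.0536] [ 0.6869 -0.2815] [ 0.4102 -0.2845] [ 0.4023 -0.0579]
mid [ 0.5663 -0.0646] [ 0.5656 -0.2717]
bar [ 0.4972 -0.3579] [ 0.4317 -0.3562]
tab [ 0.5524 -0.3564]
side
('long', np.float64(0.4876), np.float64(0.1179), 0.234, 0.1104)
('short', np.float64(0.6263), np.float64(0.2179), -0.321, 0.0698)
('long', np.float64(0.4827), np.float64(0.2144), -0.02, 0.1103)
('long', np.float64(0.6332), np.float64(0.3229), 0.261, 0.1103)
('short', np.float64(0.4906), np.float64(0.3213), -0.202, 0.0704)
```

View pics/liftc.png

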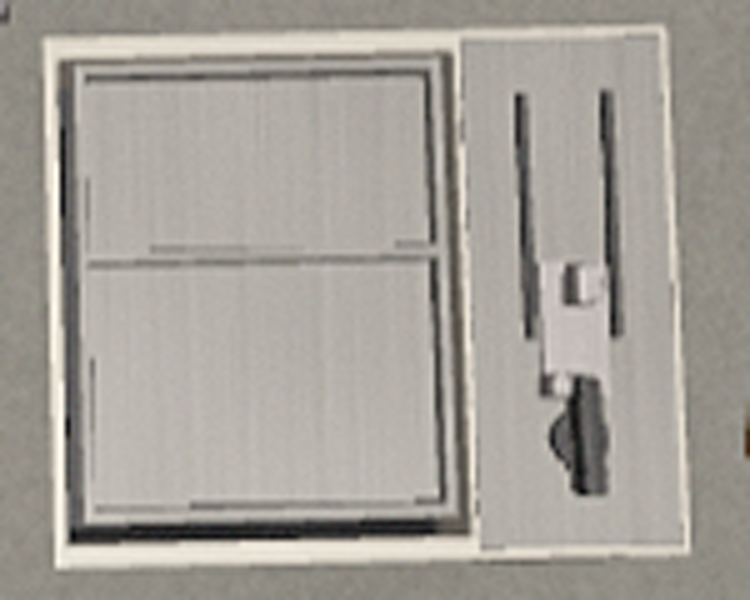

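```bash
python3 -c "
from h import *
go(.488,.118,.23,.235)"
```

```text
rot [-0.     0.     0.209] cm [ 49.14 -42.2   -2.25]
```

```bash
python3 -m pendant '[0,0,0,2,-2,-2,6, 0,0,0.05,7,-6,-2.2,6, 0,0,0.1,12,-10,-2.2,6, 0,0,0.1,17,-14.5,-2.2,6, 0,0,0.15,22,-19,-2.2,6, 0,0,0.2,27,-23,-2.2,6, 0,0,0.2,31,-26.5,-2.2,6, 0,0,0.209,33,-28.5,-2.2,6]' 60
python3 -c "
from h import *
go(.488,.118,.10,.235)"
```

```text
t: 2.3
position: [0.402, -0.0725, 0.2297]
eef_rot: [3.142, -0.001, 0.238]
wrist_force: [0.7, -0.1, 0.0]
finger_gap: 0.0601
gripper_force: 0.0
rot [ 0.    -0.001  0.003] cm [ 12.83 -16.5   12.99]
```

```bash
python3 -m pendant '[0,0,0,3,-4,0,6, 0,0,0,6,-8,0,6, 0,0,0,9.5,-12,1,6, 0,0,0,12,-15.5,4,6, 0,0,0,12.8,-16.5,8,6, 0,0,0,12.8,-16.5,11,6, 0,0,0,12.8,-16.5,13,6, 0,0,0,12.8,-16.5,13,6]'
python3 -c "
from h import *
for c in('top','side'):
  s=snap(c)
  for t in tubes(s): print(t)
go(.488,.118,.004,.235)"
```

```text
t: 3.3
position: [0.4856, 0.1149, 0.0981]
eef_rot: [-3.142, 0.004, 0.235]
wrist_force: [-0.2, 0.1, 0.4]
finger_gap: 0.06
gripper_force: 0.0
('long', np.float64(0.6331), np.float64(0.3238), 0.24, 0.1103)
('short', np.float64(0.6266), np.float64(0.2189), -0.365, 0.0707)
('short', np.float64(0.4907), np.float64(0.3218), -0.201, 0.0706)
('short', np.float64(0.6264), np.float64(0.2182), -0.325, 0.0697)
('long', np.float64(0.4826), np.float64(0.2147), -0.022, 0.1103)
('long', np.float64(0.6331), np.float64(0.323), 0.261, 0.1104)
('short', np.float64(0.4902), np.float64(0.3215), -0.183, 0.0709)
rot [-0.    -0.001 -0.   ] cm [ 0.1  -0.26  9.61]
```

```bash
python3 -m pendant '[0,0,0,0.1,-0.3,3,6, 0,0,0,0.1,-0.3,6,6, 0,0,0,0.1,-0.3,8.2,6, 0,0,0,0.1,-0.3,9.3,6, 0,0,0,0.1,-0.3,9.5,6, 0,0,0,0.1,-0.3,9.5,2, 0,0,0,0.1,-0.3,9.5,2, 0,0,0,0.1,-0.3,9.5,2]' 60
python3 -m pendant '[0,0,0,0,0,0,2, 0,0,0,0,0,0,2, 0,0,0,0,0,-1,2, 0,0,0,0,0,-4,2, 0,0,0,0,0,-9,2, 0,0,0,0,0,-14,2, 0,0,0,0,0,-19,2, 0,0,0,0,0,-20.5,2]'
python3 -c "
from h import *
go(.492,-.111,.215,.018);go(.492,-.111,.142,.018)"
```

```text
t: 4.4
position: [0.4885, 0.1178, 0.0053]
eef_rot: [-3.14, -0.002, 0.236]
wrist_force: [0.8, 1.1, 1.7]
finger_gap: 0.0201
gripper_force: 1.2
t: 5.4
position: [0.4893, 0.1171, 0.2131]
eef_rot: [-3.141, -0.005, 0.236]
wrist_force: [0.4, -0.5, -0.1]
finger_gap: 0.0198
gripper_force: 0.0
rot [-0.001 -0.005  0.218] cm [-5.07 22.24 -0.22]
rot [-0.001 -0.005  0.218] cm [-5.11 22.24  7.07]
```

```bash
python3 -c "
from h import *
for c in('top','side'):
  s=snap(c,c+'1');print(c,topix(s,(.488,.118,.018)))
  for t in tubes(s): print(t)
a=cv2.imread('pics/side1.png')[200:360,220:430];cv2.imwrite('pics/side1c.png',cv2.resize(a,None,fx=3.5,fy=3.5))"
```

```text
top [273.63951493 226.39696006]
('long', np.float64(0.632), np.float64(0.3278), 0.159, 0.1109)
('short', np.float64(0.4904), np.float64(0.3226), -0.192, 0.0703)
side [320.78097828 256.07002772]
('long', np.float64(0.4872), np.float64(0.128), 0.246, 0.1124)
('short', np.float64(0.6263), np.float64(0.2179), -0.321, 0.0698)
('long', np.float64(0.4828), np.float64(0.2144), -0.02, 0.1103)
('long', np.float64(0.6332), np.float64(0.323), 0.261, 0.1102)
('short', np.float64(0.4906), np.float64(0.3214), -0.2, 0.0703)
```

View pics/side1c.png

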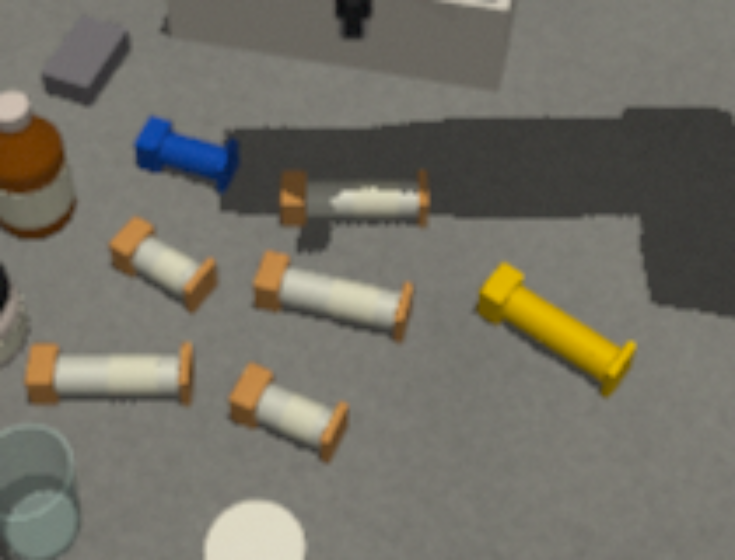

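The first tube is still on the bench, at about side-crop (355,200). The fingers closed to 20 mm without holding it. I'll take the middle long tube, lower this time, and check the gap before lifting.

```bash
python3 -c "
from h import *
go(.4827,.2145,.10,-.025)"
```

```text
rot [-0.001 -0.003  0.261] cm [ 1.67 -9.6  11.12]
```

```bash
python3 -m pendant '[0,0,0.1,0.8,-4,0,6, 0,0,0.2,1.6,-8,2,6, 0,0,0.26,1.7,-9.6,5,6, 0,0,0.26,1.7,-9.6,8,6, 0,0,0.26,1.7,-9.6,11,6, 0,0,0.26,1.7,-9.6,11,6, 0,0,0.26,1.7,-9.6,11,6, 0,0,0.26,1.7,-9.6,11,6]'
python3 -c "
from h import *
s=snap('top','top2');s2=snap('side','side2')
for x in (s,s2):
  for t in tubes(x): print(t)
a=cv2.imread('pics/top2.png')[140:280,190:320];b=cv2.imread('pics/side2.png')[210:350,230:360];cv2.imwrite('pics/p2.png',cv2.resize(np.hstack([a,b]),None,fx=3,fy=3))
go(.4827,.2145,.001,-.025)"
```

```text
t: 6.5
position: [0.4928, 0.0511, 0.1077]
eef_rot: [-3.086, 0.003, 0.066]
wrist_force: [0.3, -0.6, 0.4]
finger_gap: 0.06
gripper_force: 0.0
('long', np.float64(0.6331), np.float64(0.3238), 0.24, 0.1103)
('short', np.float64(0.6259), np.float64(0.2179), -0.335, 0.0711)
('long', np.float64(0.4822), np.float64(0.2157), -0.034, 0.111)
('short', np.float64(0.4906), np.float64(0.3218), -0.199, 0.0707)
('long', np.float64(0.488), np.float64(0.1169), 0.229, 0.11)
('short', np.float64(0.6262), np.float64(0.218), -0.329, 0.0696)
('long', np.float64(0.4827), np.float64(0.2146), -0.024, 0.1104)
('long', np.float64(0.6331), np.float64(0.3232), 0.257, 0.1103)
('short', np.float64(0.4902), np.float64(0.3215), -0.182, 0.0708)
rot [-0.055  0.006  0.091] cm [  0.1  -15.75  11.59]
```

View pics/p2.png

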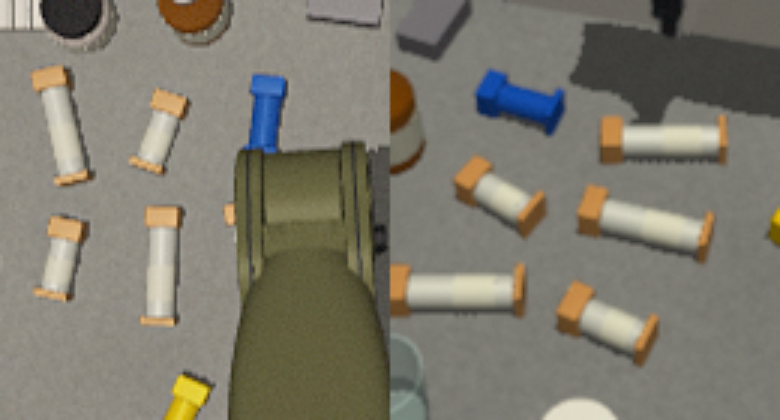

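```bash
python3 -c "
from h import *
np.set_printoptions(precision=3,suppress=True)
st=bot.sense();print(st['t'],st['q'],st['dq'],st['position'],st['eef_rot'],st['wrist_force'])"
python3 -m pendant '[0,0,0,0,0,0,6, 0,0,0,0,0,0,6, 0,0,0,0,0,0,6, 0,0,0,0,0,0,6, 0,0,0,0,0,0,6, 0,0,0,0,0,0,6, 0,0,0,0,0,0,6, 0,0,0,0,0,0,6]'
python3 -c "
from h import *
np.set_printoptions(precision=3,suppress=True)
st=bot.sense();print(st['t'],st['q'],st['dq'])"
```

```text
6.6 [ 0.065  0.278 -0.388  0.907  0.055  3.141] [-0.    -0.01   0.019  0.011  0.001 -0.001] [0.493 0.051 0.108] [-3.086  0.003  0.066] [-0.156  0.097  0.005]
t: 7.6
position: [0.493, 0.0509, 0.1083]
eef_rot: [-3.086, 0.003, 0.066]
wrist_force: [-0.4, -1.0, 0.1]
finger_gap: 0.0597
gripper_force: 0.0
7.6 [ 0.065  0.278 -0.388  0.907  0.055  3.141] [-0.001 -0.001 -0.001  0.002  0.    -0.   ]
```

```bash
python3 -m pendant '[0,0,-0.18,0,0,0,6, 0,0,-0.36,0,0,-1,6, 0,0,-0.54,0,0,-2,6, 0,0,-0.72,0,0,-3,6, 0,0,-0.9,0,0,-4,6, 0,0,-1.08,0,0,-4,6, 0,0,-1.26,0,0,-4,6, 0,0,-1.44,0,0,-4,6]'
python3 -c "
from h import *
go(.4827,.2145,.10,-.025+np.pi)"
```

```text
t: 8.6
position: [0.4932, 0.0487, 0.1483]
eef_rot: [-3.132, -0.055, 1.511]
wrist_force: [-0.9, 0.1, 0.1]
finger_gap: 0.0598
gripper_force: 0.0
rot [ 0.036 -0.05  -1.605] cm [16.2  -1.98  5.74]
```

```bash
python3 -m pendant '[0,0,-0.18,2,0,0,6, 0.01,-0.01,-0.36,4,-0.2,0,6, 0.01,-0.02,-0.54,6,-0.5,0,6, 0.02,-0.03,-0.72,9,-1,0,6, 0.02,-0.04,-0.9,12,-1.5,2,6, 0.03,-0.04,-1.08,14,-2,4,6, 0.03,-0.05,-1.26,16,-2,5,6, 0.033,-0.047,-1.44,16.2,-2,5.7,6]'
python3 -c "
from h import *
go(.4827,.2145,.001,-.025+np.pi)"
```

```text
t: 9.6
position: [0.4833, 0.2161, 0.0997]
eef_rot: [3.14, -0.005, 2.954]
wrist_force: [-0.9, 0.3, -0.0]
finger_gap: 0.0598
gripper_force: 0.0
rot [ 0.002 -0.004 -0.162] cm [-0.02 -0.19  9.87]
```

```bash
python3 -m pendant '[0,0,-0.08,0,-0.2,3,6, 0,0,-0.162,0,-0.2,6,6, 0,0,-0.162,0,-0.2,8,6, 0,0,-0.162,0,-0.2,9.2,6, 0,0,-0.162,0,-0.2,9.7,6, 0,0,-0.162,0,-0.2,9.8,6, 0,0,-0.162,0,-0.2,9.8,4, 0,0,-0.162,0,-0.2,9.8,3.4]' 60
python3 -m pendant '[0,0,0,0,0,0,2.8, 0,0,0,0,0,0,2.6, 0,0,0,0,0,0,2.4, 0,0,0,0,0,0,2.4, 0,0,0,0,0,0,2.4, 0,0,0,0,0,0,2.4, 0,0,0,0,0,0,2.4, 0,0,0,0,0,0,2.4]' 60
```

```text
t: 10.6
position: [0.4833, 0.2131, 0.003]
eef_rot: [3.139, -0.003, 3.108]
wrist_force: [-0.7, -0.2, 0.1]
finger_gap: 0.0344
gripper_force: 0.0
t: 11.6
position: [0.4832, 0.2136, 0.0027]
eef_rot: [3.138, -0.003, 3.108]
wrist_force: [-0.9, 3.4, 5.7]
finger_gap: 0.0241
gripper_force: 3.0
```

```bash
python3 -m pendant '[0,0,0,0,0,0,2, 0,0,0,0,0,0,1.6, 0,0,0,0,0,0,1.6, 0,0,0,0,0,0,1.6, 0,0,0,0,0,0,1.6, 0,0,0,0,0,0,1.6, 0,0,0,0,0,0,1.6, 0,0,0,0,0,0,1.6]' 60
python3 -c "
from h import *
s=snap('side','s3');a=s['pixels'][200:350,230:400,::-1];cv2.imwrite('pics/s3c.png',cv2.resize(a,None,fx=4,fy=4,interpolation=cv2.INTER_CUBIC))"
```

```text
t: 12.6
position: [0.4837, 0.2139, 0.0048]
eef_rot: [3.137, -0.002, 3.108]
wrist_force: [-3.4, 1.9, 20.8]
finger_gap: 0.0166
gripper_force: 30.1
```

View pics/s3c.png

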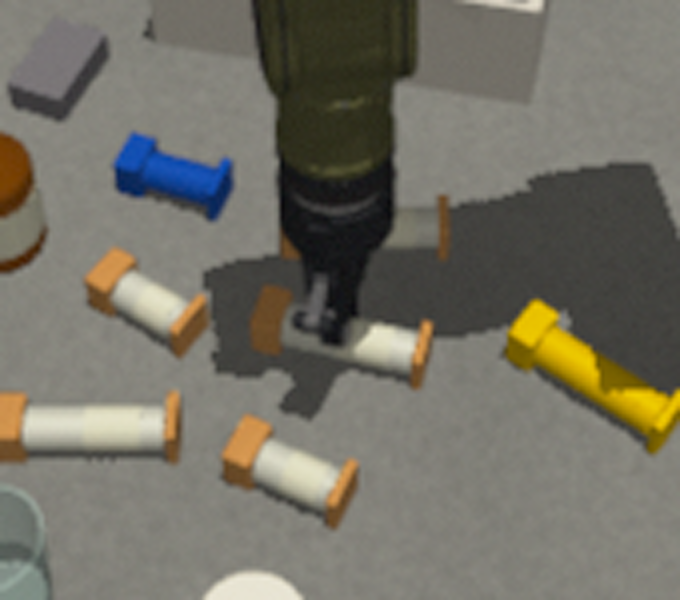

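The picture shows the fingers straddling only the upper half of the tube body, near crop (325,325). The tips are therefore higher than the TCP reading suggests, so I'll open, go lower while watching the force, and close again.

```bash
python3 -m pendant '[0,0,0,0,0,0,2.5, 0,0,0,0,0,0,4, 0,0,0,0,0,0,4.8, 0,0,0,0,0,0.2,4.8, 0,0,0,0,0,0.4,4.8, 0,0,0,0,0,0.6,4.8, 0,0,0,0,0,0.6,4.8, 0,0,0,0,0,0.6,4.8]' 60
python3 -c "
from h import *
s=snap('side','s4');print(tubes(s));a=s['pixels'][230:310,270:380,::-1];cv2.imwrite('pics/s4c.png',cv2.resize(a,None,fx=6,fy=6,interpolation=cv2.INTER_CUBIC))"
```

```text
t: 13.65
position: [0.4827, 0.2129, -0.0037]
eef_rot: [3.139, -0.004, 3.108]
wrist_force: [-0.4, -0.4, 0.1]
finger_gap: 0.048
gripper_force: 0.0
[('short', np.float64(0.6253), np.float64(0.2189), -0.316, 0.0716), ('long', np.float64(0.6188), np.float64(0.336), -2.591, 0.1074), ('long', np.float64(0.6323), np.float64(0.325), 0.264, 0.1098), ('long', np.float64(0.6265), np.float64(0.3386), -0.003, 0.1184), ('short', np.float64(0.4902), np.float64(0.3218), -0.184, 0.0708), ('short', np.float64(0.4881), np.float64(0.3314), -0.432, 0.082), ('long', np.float64(0.5042), np.float64(0.3335), -3.054, 0.112)]
```

View pics/s4c.png

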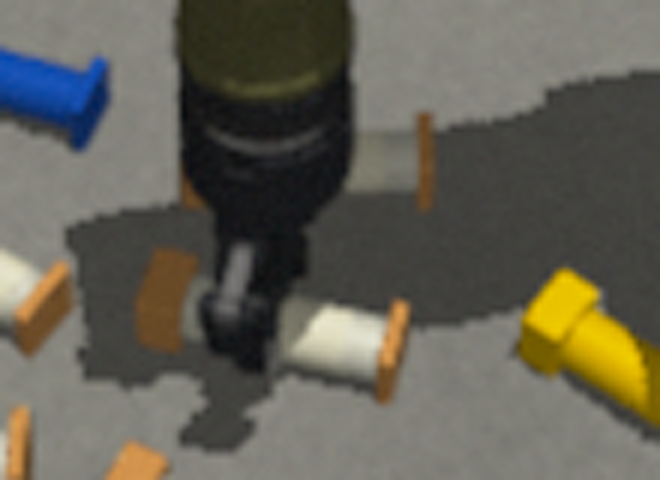

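The near finger now reaches past the body's lower edge at (250,365), and there is no table contact. Closing.

```bash
python3 -m pendant '[0,0,0,0,0,0,4.2, 0,0,0,0,0,0,3.6, 0,0,0,0,0,0,3.2, 0,0,0,0,0,0,2.8, 0,0,0,0,0,0,2, 0,0,0,0,0,0,1, 0,0,0,0,0,0,1, 0,0,0,0,0,0,1]' 60
```

```text
t: 14.7
position: [0.4828, 0.213, -0.0031]
eef_rot: [3.139, -0.004, 3.108]
wrist_force: [-1.8, -0.7, 5.7]
finger_gap: 0.0257
gripper_force: 58.1
```

```bash
python3 -m pendant '[0,0,0,0,0,0,3.5, 0,0,0,0,0,0,4.8, 0,0,0,0,0,0,4.8, 0,0,0,0,0,0.2,4.8, 0,0,0,0,0,0.4,4.8, 0,0,0,0,0,0.5,4.8, 0,0,0,0,0,0.5,4.8, 0,0,0,0,0,0.5,4.8]' 60
python3 -m pendant '[0,0,0,0,0,0,4.2, 0,0,0,0,0,0,3.6, 0,0,0,0,0,0,3.2, 0,0,0,0,0,0,2.8, 0,0,0,0,0,0,2, 0,0,0,0,0,0,1, 0,0,0,0,0,0,1, 0,0,0,0,0,0,1]' 60
```

```text
t: 15.7
position: [0.4827, 0.2129, -0.0087]
eef_rot: [3.139, -0.004, 3.108]
wrist_force: [-0.7, 0.1, -0.7]
finger_gap: 0.0485
gripper_force: 0.0
t: 16.7
position: [0.4828, 0.213, -0.0082]
eef_rot: [3.139, -0.004, 3.108]
wrist_force: [-2.2, 0.3, 5.9]
finger_gap: 0.0272
gripper_force: 59.0
```

```bash
python3 -m pendant '[0,0,0,0,0,-0.3,1, 0,0,0,0,0,-1,1, 0,0,0,0,0,-2,1, 0,0,0,0,0,-4,1, 0,0,0,0,0,-6,1, 0,0,0,0,0,-8,1, 0,0,0,0,0,-10,1, 0,0,0,0,0,-10,1]' 60
python3 -c "
from h import *
s=snap('side','s5');a=s['pixels'][190:310,250:400,::-1];cv2.imwrite('pics/s5c.png',cv2.resize(a,None,fx=5,fy=5,interpolation=cv2.INTER_CUBIC))"
```

```text
t: 17.7
position: [0.4847, 0.2134, 0.0933]
eef_rot: [3.137, -0.0, 3.108]
wrist_force: [-0.5, -0.2, -1.7]
finger_gap: 0.0271
gripper_force: 59.2
```

View pics/s5c.png

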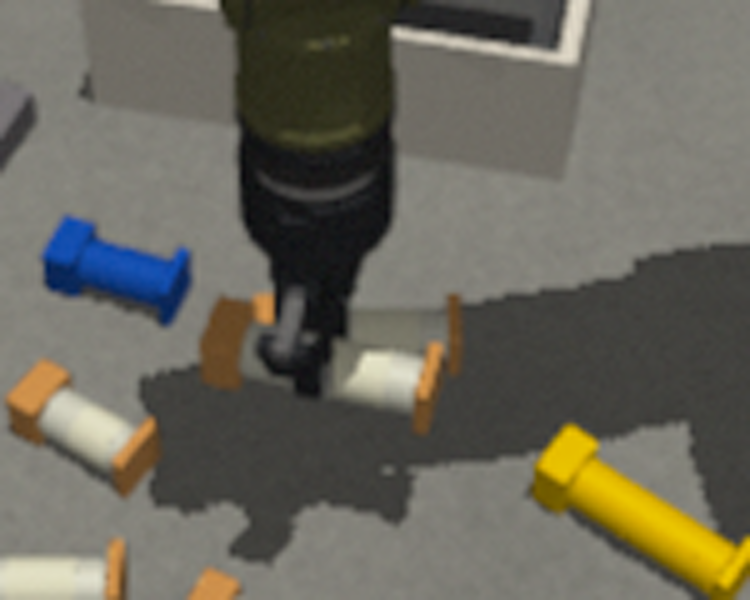

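The tube is held: gap 27 mm, 59 N, and the picture shows it clear of the bench. The TCP sits 26 mm below the tube axis. I'm moving it to the right-hand long slot.

```bash
python3 -c "
from h import *
go(.494,-.231,.205,.018+np.pi)"
```

```text
rot [ 0.003 -0.002 -0.052] cm [ -2.49 -44.3  -11.44]
```

```bash
python3 -m pendant '[0,0,0,0,0,-4,1, 0,0,0,0,0,-8,1, 0,0,0,-0.3,-3,-11,1, 0,0,-0.05,-0.6,-8,-11.4,1, 0,0,-0.05,-0.9,-13,-11.4,1, 0,0,-0.05,-1.2,-18,-11.4,1, 0,0,-0.05,-1.5,-23,-11.4,1, 0,0,-0.05,-1.8,-27,-11.4,1]'
python3 -m pendant '[0,0,0,-0.2,-3,0,1, 0,0,0,-0.4,-7,0,1, 0,0,0,-0.6,-11,0,1, 0,0,0,-0.7,-14,0,1, 0,0,0,-0.7,-16,0,1, 0,0,0,-0.7,-17,0,1, 0,0,0,-0.7,-17.2,0,1, 0,0,0,-0.7,-17.2,0,1]'
python3 -c "
from h import *
go(.494,-.231,.131,.018+np.pi)
s=snap('side','s6');a=s['pixels'][110:210,250:400,::-1];cv2.imwrite('pics/s6c.png',cv2.resize(a,None,fx=5,fy=5,interpolation=cv2.INTER_CUBIC))"
```

```text
t: 18.75
position: [0.4916, -0.0598, 0.2035]
eef_rot: [3.139, -0.006, -3.126]
wrist_force: [0.9, 0.9, -0.8]
finger_gap: 0.0278
gripper_force: 59.4
t: 19.75
position: [0.5022, -0.2291, 0.2041]
eef_rot: [3.139, -0.004, -3.124]
wrist_force: [0.6, 0.4, -0.2]
finger_gap: 0.0276
gripper_force: 59.4
rot [ 0.003 -0.004 -0.001] cm [ 0.8  -0.19  7.32]
```

View pics/s6c.png

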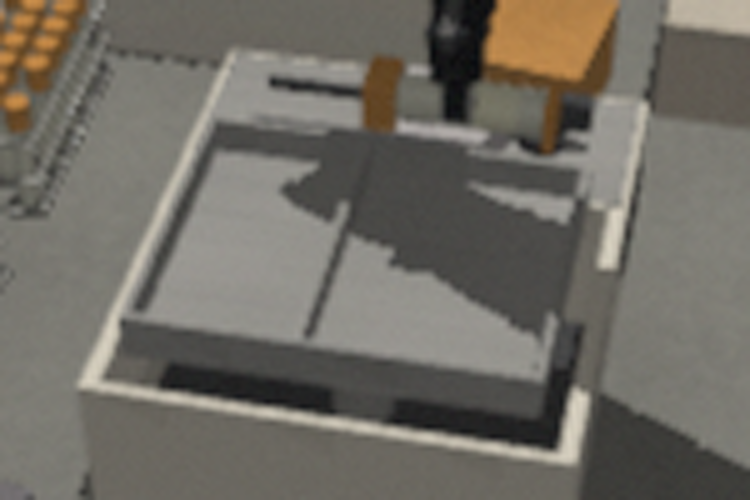

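The tube hangs level above the right-hand side of the tray: cap at (385,90), foot at (552,115). I'll check the tray edge from the side view while lowering.

```bash
python3 -c "
from h import *
s=snap('side')
for u,v in((120,318),(545,382),(308,335),(345,200)): print(toworld(s,(250+u/5,110+v/5),.161).round(4))"
python3 -m pendant '[0,0,0,0.8,-0.2,0,1, 0,0,0,0.8,-0.2,1.5,1, 0,0,0,0.8,-0.2,3,1, 0,0,0,0.8,-0.2,4.5,1, 0,0,0,0.8,-0.2,6,1, 0,0,0,0.8,-0.2,6.7,1, 0,0,0,0.8,-0.2,7,1, 0,0,0,0.8,-0.2,7.2,1]'
```

```text
[ 0.6783 -0.0516  0.161 ]
[ 0.4119 -0.0568  0.161 ]
[ 0.5608 -0.0638  0.161 ]
[ 0.5697 -0.1968  0.161 ]
t: 20.85
position: [0.4944, -0.232, 0.1324]
eef_rot: [3.139, -0.003, -3.125]
wrist_force: [0.4, -0.6, -0.4]
finger_gap: 0.0275
gripper_force: 59.4
```

```bash
python3 -m pendant '[0,0,0,0,0,0.2,1, 0,0,0,0,0,0.4,1, 0,0,0,0,0,0.45,1, 0,0,0,0,0,0.45,1, 0,0,0,0,0,0.45,3.5, 0,0,0,0,0,0.45,4.6, 0,0,0,0,0,0.45,4.6, 0,0,0,0,0,-1,4.6]'
python3 -m pendant '[0,0,0,0,0,-3,4.6, 0,0,0,0,0,-6,4.6, 0,0,0,0,1,-8,4.6, 0,0,0,0,5,-8,4.6, 0,0,0,0,10,-8,4.6, 0,0,0,0,15,-8,5, 0,0,0,0,20,-8,5, 0,0,0,0,25,-8,5]'
python3 -c "
from h import *
for c in('side','top'):
  s=snap(c,c+'7')
  for t in tubes(s): print(t)
go(.488,.118,.1,.235+np.pi)
a=cv2.imread('pics/side7.png')[110:230,250:400];cv2.imwrite('pics/s7c.png',cv2.resize(a,None,fx=5,fy=5,interpolation=cv2.INTER_CUBIC))"
```

```text
t: 21.85
position: [0.4931, -0.2315, 0.1417]
eef_rot: [3.138, -0.006, -3.125]
wrist_force: [1.0, -0.5, -0.0]
finger_gap: 0.0462
gripper_force: 0.0
t: 22.85
position: [0.4905, 0.0194, 0.2242]
eef_rot: [3.139, -0.002, -3.125]
wrist_force: [0.8, 0.1, 0.4]
finger_gap: 0.0497
gripper_force: 0.0
('long', np.float64(0.488), np.float64(0.1168), 0.231, 0.11)
('short', np.float64(0.6262), np.float64(0.2178), -0.322, 0.0697)
('long', np.float64(0.6332), np.float64(0.323), 0.262, 0.1103)
('short', np.float64(0.4906), np.float64(0.3214), -0.2, 0.0703)
('long', np.float64(0.6331), np.float64(0.3236), 0.242, 0.1104)
('short', np.float64(0.626), np.float64(0.218), -0.341, 0.0707)
('short', np.float64(0.4906), np.float64(0.3218), -0.199, 0.0707)
rot [ 0.005 -0.002 -0.213] cm [-1.000e-02  9.570e+00  1.245e+01]
```

View pics/s7c.png

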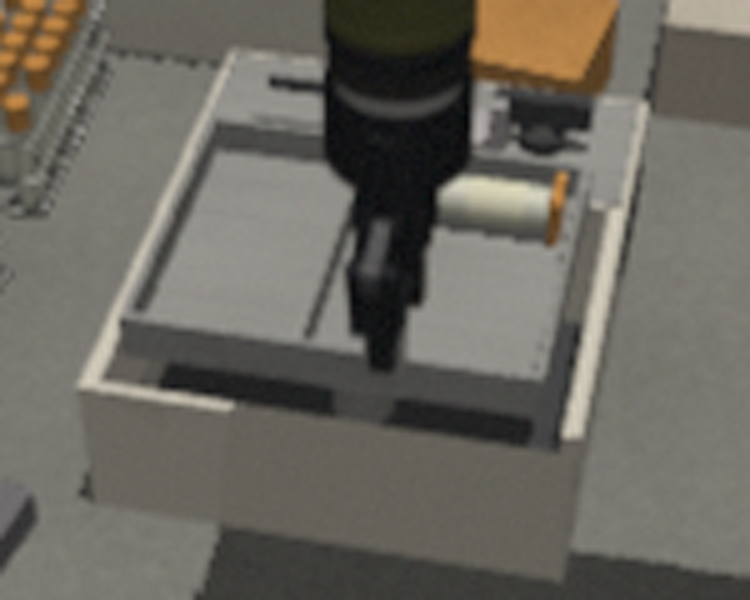

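Tube 1 lies in the right-hand slot of the long row, with its foot at (558,205) inside the wall. Next is the long tube at (.488,.117).

```bash
python3 -m pendant '[0,0,-0.05,0,3,0,5, 0,0,-0.12,0,6,1,5, 0,0,-0.2,0,9,4,5, 0,0,-0.213,0,9.5,8,5, 0,0,-0.213,0,9.5,12,5, 0,0,-0.213,0,9.5,15,5, 0,0,-0.213,0,9.5,16.5,5, 0,0,-0.213,0,9.5,16.5,5]'
python3 -c "
from h import *
go(.488,.1175,-.008,.233+np.pi)"
```

```text
t: 23.95
position: [0.4875, 0.1124, 0.0576]
eef_rot: [3.139, -0.005, -2.913]
wrist_force: [0.2, 0.4, 0.5]
finger_gap: 0.05
gripper_force: 0.0
rot [ 0.003 -0.005 -0.004] cm [-0.2   0.47  6.56]
```

```bash
python3 -m pendant '[0,0,0,-0.2,0.5,0,5, 0,0,0,-0.2,0.5,2,5, 0,0,0,-0.2,0.5,4,5, 0,0,0,-0.2,0.5,5.5,5, 0,0,0,-0.2,0.5,6.3,5, 0,0,0,-0.2,0.5,6.6,5, 0,0,0,-0.2,0.5,6.6,4, 0,0,0,-0.2,0.5,6.6,3]' 60
python3 -m pendant '[0,0,0,0,0,0,1.5, 0,0,0,0,0,0,1, 0,0,0,0,0,0,1, 0,0,0,0,0,0,1, 0,0,0,0,0,-0.5,1, 0,0,0,0,0,-2,1, 0,0,0,0,0,-5,1, 0,0,0,0,0,-9,1]'
python3 -c "
from h import *
go(.492,-.170,.205,.018+np.pi)"
```

```text
t: 24.95
position: [0.4893, 0.1187, -0.0073]
eef_rot: [3.139, -0.002, -2.912]
wrist_force: [0.8, -1.2, 0.3]
finger_gap: 0.03
gripper_force: 0.3
t: 25.95
position: [0.4878, 0.1183, 0.0823]
eef_rot: [3.138, -0.006, -2.912]
wrist_force: [0.7, -0.6, -1.5]
finger_gap: 0.0271
gripper_force: 59.3
rot [ 0.003 -0.006  0.211] cm [  6.22 -28.13 -12.33]
```

```bash
python3 -m pendant '[0,0,0,0,0,-4,1, 0,0,0,0,0,-9,1, 0,0,0.05,1,-3,-12,1, 0,0,0.1,2,-8,-12.3,1, 0,0,0.15,3,-13,-12.3,1, 0,0,0.2,4,-18,-12.3,1, 0,0,0.21,5,-23,-12.3,1, 0,0,0.21,6,-27,-12.3,1]'
python3 -c "
from h import *
go(.492,-.170,.1275,.018+np.pi)"
```

```text
t: 26.95
position: [0.4922, -0.1602, 0.2046]
eef_rot: [3.139, -0.004, -3.123]
wrist_force: [0.5, 1.8, -0.7]
finger_gap: 0.0272
gripper_force: 59.4
rot [ 0.003 -0.004  0.   ] cm [ 0.01 -1.    7.7 ]
```

```bash
python3 -m pendant '[0,0,0,0,-0.7,0,1, 0,0,0,0,-1,0.5,1, 0,0,0,0,-1,2.5,1, 0,0,0,0,-1,4.5,1, 0,0,0,0,-1,6.2,1, 0,0,0,0,-1,7.2,1, 0,0,0,0,-1,7.7,1, 0,0,0,0,-1,7.7,1]'
python3 -m pendant '[0,0,0,0,0,0,1, 0,0,0,0,0,0,3.5, 0,0,0,0,0,0,4.4, 0,0,0,0,0,0,4.4, 0,0,0,0,0,-2,4.4, 0,0,0,0,0,-5,4.4, 0,0,0,0,0,-8,5, 0,0,0,0,4,-9,5]'
python3 -c "
from h import *
for c in('side','top'):
  s=snap(c,c+'8')
  for t in tubes(s): print(t)
go(.6332,.3233,.2,.25+np.pi)"
```

```text
t: 27.95
position: [0.4926, -0.1678, 0.1277]
eef_rot: [3.139, -0.003, -3.121]
wrist_force: [0.9, -0.5, -1.6]
finger_gap: 0.027
gripper_force: 59.4
t: 28.95
position: [0.4937, -0.13, 0.2195]
eef_rot: [3.141, 0.0, -3.126]
wrist_force: [1.5, 0.6, -0.4]
finger_gap: 0.05
gripper_force: 0.0
('short', np.float64(0.6262), np.float64(0.2178), -0.323, 0.0696)
('long', np.float64(0.6331), np.float64(0.323), 0.261, 0.1104)
('short', np.float64(0.4906), np.float64(0.3214), -0.194, 0.0705)
('long', np.float64(0.6329), np.float64(0.3238), 0.239, 0.1106)
('short', np.float64(0.6259), np.float64(0.2178), -0.325, 0.0711)
('short', np.float64(0.4906), np.float64(0.322), -0.206, 0.0708)
rot [ 0.003 -0.001 -0.228] cm [-15.05  44.64   2.04]
```

```bash
python3 -m pendant '[0,0,0,-1,3,0,5, 0,0,-0.05,-3,8,0,5, 0,0,-0.1,-5,14,0,5, 0,0,-0.15,-7,20,0,5, 0,0,-0.2,-9,26,0,5, 0,0,-0.228,-11,32,0,5, 0,0,-0.228,-13,38,0.5,5, 0,0,-0.228,-14.5,43,1,5]'
python3 -c "
from h import *
go(.6332,.3235,.05,.25+np.pi)"
```

```text
t: 30.05
position: [0.6292, 0.3062, 0.2073]
eef_rot: [3.139, -0.003, -2.894]
wrist_force: [0.7, 0.0, 0.1]
finger_gap: 0.0499
gripper_force: 0.0
rot [ 0.003 -0.003 -0.002] cm [-0.86  1.54 15.73]
```

```bash
python3 -m pendant '[0,0,0,-0.5,0.8,2,5, 0,0,0,-0.8,1.4,5,5, 0,0,0,-0.8,1.4,9,5, 0,0,0,-0.8,1.4,12,5, 0,0,0,-0.8,1.4,14.5,5, 0,0,0,-0.8,1.4,15.5,5, 0,0,0,-0.8,1.4,15.5,5, 0,0,0,-0.8,1.4,15.5,5]'
python3 -c "
from h import *
go(.6332,.3235,-.008,.25+np.pi)
for t in tubes(snap('side')): print(t)"
```

```text
t: 31.05
position: [0.6332, 0.3206, 0.0543]
eef_rot: [3.138, -0.001, -2.894]
wrist_force: [0.6, -0.3, 0.6]
finger_gap: 0.0502
gripper_force: 0.0
rot [ 0.004 -0.001 -0.003] cm [-0.07  0.26  6.23]
('short', np.float64(0.4892), np.float64(0.3262), -0.217, 0.0718)
```

```bash
python3 -m pendant '[0,0,0,-0.1,0.3,0.5,5, 0,0,0,-0.1,0.3,2,5, 0,0,0,-0.1,0.3,4,5, 0,0,0,-0.1,0.3,5.5,5, 0,0,0,-0.1,0.3,6,5, 0,0,0,-0.1,0.3,6.2,5, 0,0,0,-0.1,0.3,6.2,4, 0,0,0,-0.1,0.3,6.2,3]' 60
python3 -m pendant '[0,0,0,0,0,0,1.5, 0,0,0,0,0,0,1, 0,0,0,0,0,0,1, 0,0,0,0,0,0,1, 0,0,0,0,0,-0.5,1, 0,0,0,0,0,-2,1, 0,0,0,0,0,-5,1, 0,0,0,0,0,-9,1]'
python3 -c "
from h import *
go(.491,-.110,.205,.018+np.pi)"
```

```text
t: 32.1
position: [0.6328, 0.324, -0.0082]
eef_rot: [3.138, -0.002, -2.894]
wrist_force: [0.1, 0.2, 0.5]
finger_gap: 0.0297
gripper_force: 0.5
t: 33.1
position: [0.6316, 0.3229, 0.0813]
eef_rot: [3.139, -0.006, -2.894]
wrist_force: [0.8, 0.3, -1.1]
finger_gap: 0.0276
gripper_force: 59.3
rot [ 0.002 -0.006  0.229] cm [ 24.31 -38.49 -12.34]
```

```bash
python3 -m pendant '[0,0,0,0,0,-4,1, 0,0,0,1,-1,-9,1, 0,0,0.05,4,-6,-12,1, 0,0,0.1,7,-11,-12.3,1, 0,0,0.15,10,-16,-12.3,1, 0,0,0.2,13,-21,-12.3,1, 0,0,0.23,16,-26,-12.3,1, 0,0,0.23,18.5,-29.5,-12.3,1]'
python3 -c "
from h import *
go(.491,-.110,.205,.018+np.pi)"
```

```text
t: 34.1
position: [0.525, -0.0104, 0.2046]
eef_rot: [3.14, -0.003, -3.126]
wrist_force: [0.5, -0.2, -0.4]
finger_gap: 0.0275
gripper_force: 59.3
rot [ 0.002 -0.003 -0.002] cm [ 3.56 -9.9  -0.05]
```

```bash
python3 -m pendant '[0,0,0,1,-3,0,1, 0,0,0,2,-6,0,1, 0,0,0,3,-8.5,0,1, 0,0,0,3.5,-9.8,0,1, 0,0,0,3.5,-9.8,2,1, 0,0,0,3.5,-9.8,4,1, 0,0,0,3.5,-9.8,5.5,1, 0,0,0,3.5,-9.8,5.5,1]'
python3 -c "
from h import *
go(.491,-.110,.1275,.018+np.pi)"
```

```text
t: 35.1
position: [0.4916, -0.1062, 0.1476]
eef_rot: [3.138, -0.006, -3.124]
wrist_force: [0.4, -0.1, -1.5]
finger_gap: 0.0272
gripper_force: 59.3
rot [ 0.003 -0.006 -0.   ] cm [ 0.05 -0.38  2.01]
```

```bash
python3 -m pendant '[0,0,0,0,-0.4,0.5,1, 0,0,0,0,-0.4,1.2,1, 0,0,0,0,-0.4,1.8,1, 0,0,0,0,-0.4,2,1, 0,0,0,0,-0.4,2,1, 0,0,0,0,-0.4,2,3.5, 0,0,0,0,-0.4,2,4.4, 0,0,0,0,-0.4,2,4.4]'
python3 -m pendant '[0,0,0,0,0,-2,4.4, 0,0,0,0,0,-5,4.4, 0,0,0,0,1,-7.5,5, 0,0,0,-2,5,-8,5, 0,0,0,-4,10,-8,5, 0,0,0,-6,15,-8,5, 0,0,0,-8,20,-8,5, 0,0,0,-9,25,-8,5]'
python3 -c "
from h import *
for c in('side','top'):
  s=snap(c,c+'9')
  for t in tubes(s): print(t)
go(.626,.218,.055,-.325+np.pi)"
```

```text
t: 36.1
position: [0.4926, -0.1107, 0.1287]
eef_rot: [3.139, -0.003, -3.124]
wrist_force: [-0.3, 0.2, -0.6]
finger_gap: 0.0442
gripper_force: 0.0
t: 37.1
position: [0.5793, 0.1424, 0.2087]
eef_rot: [3.139, -0.003, -3.124]
wrist_force: [0.7, -0.4, -0.3]
finger_gap: 0.0497
gripper_force: 0.0
('short', np.float64(0.6263), np.float64(0.2182), -0.325, 0.0695)
('short', np.float64(0.4902), np.float64(0.3216), -0.18, 0.0708)
('short', np.float64(0.4912), np.float64(0.3258), -0.108, 0.0707)
rot [ 0.004 -0.004  0.348] cm [-4.88  7.07 15.35]
```

```bash
python3 -m pendant '[0,0,0.1,-1,2,1,5, 0,0,0.2,-3,4,3,5, 0,0,0.3,-4.5,6.5,6,5, 0,0,0.348,-4.9,7.1,10,5, 0,0,0.348,-4.9,7.1,13.5,5, 0,0,0.348,-4.9,7.1,15.2,5, 0,0,0.348,-4.9,7.1,15.3,5, 0,0,0.348,-4.9,7.1,15.3,5]'
python3 -c "
from h import *
go(.6262,.218,-.008,-.325+np.pi)"
```

```text
t: 38.2
position: [0.6266, 0.2129, 0.0573]
eef_rot: [3.139, -0.003, 2.811]
wrist_force: [0.6, 0.3, 0.0]
finger_gap: 0.0502
gripper_force: 0.0
rot [ 0.003 -0.003 -0.006] cm [0.19 0.45 6.53]
```

```bash
python3 -m pendant '[0,0,0,0.2,0.45,0.2,5, 0,0,0,0.2,0.45,2,5, 0,0,0,0.2,0.45,4,5, 0,0,0,0.2,0.45,5.5,5, 0,0,0,0.2,0.45,6.3,5, 0,0,0,0.2,0.45,6.5,5, 0,0,0,0.2,0.45,6.5,4, 0,0,0,0.2,0.45,6.5,3]' 60
python3 -m pendant '[0,0,0,0,0,0,1.5, 0,0,0,0,0,0,1, 0,0,0,0,0,0,1, 0,0,0,0,0,0,1, 0,0,0,0,0,-0.5,1, 0,0,0,0,0,-2,1, 0,0,0,0,0,-5,1, 0,0,0,0,0,-9,1]'
python3 -c "
from h import *
go(.6235,-.200,.205,.018+np.pi)"
```

```text
t: 39.2
position: [0.6255, 0.2183, -0.0085]
eef_rot: [3.14, -0.004, 2.811]
wrist_force: [-0.5, 0.8, 0.4]
finger_gap: 0.0302
gripper_force: 0.2
t: 40.2
position: [0.6242, 0.2174, 0.0812]
eef_rot: [-3.141, -0.006, 2.811]
wrist_force: [0.6, -0.3, -0.8]
finger_gap: 0.0278
gripper_force: 59.4
rot [ 0.001 -0.006 -0.349] cm [-13.4  -39.51 -12.45]
```

```bash
python3 -m pendant '[0,0,0,0,0,-4,1, 0,0,0,-0.5,-1,-9,1, 0,0,-0.08,-2,-6,-12,1, 0,0,-0.15,-3.5,-11,-12.4,1, 0,0,-0.22,-5.5,-16,-12.4,1, 0,0,-0.3,-7,-21,-12.4,1, 0,0,-0.349,-8.7,-26,-12.4,1, 0,0,-0.349,-10.3,-30,-12.4,1]'
python3 -c "
from h import *
go(.6247,-.229,.205,.018+np.pi)"
```

```text
t: 41.2
position: [0.6253, -0.1019, 0.205]
eef_rot: [3.139, -0.003, -3.124]
wrist_force: [0.5, 0.1, 0.1]
finger_gap: 0.0274
gripper_force: 59.4
rot [ 0.002 -0.003 -0.   ] cm [  0.28 -12.71  -0.03]
```

```bash
python3 -m pendant '[0,0,0,0.1,-4,0,1, 0,0,0,0.1,-8,0,1, 0,0,0,0.2,-11,0,1, 0,0,0,0.2,-12.5,0,1, 0,0,0,0.2,-12.7,2,1, 0,0,0,0.2,-12.7,4,1, 0,0,0,0.2,-12.7,5.5,1, 0,0,0,0.2,-12.7,5.5,1]'
python3 -c "
from h import *
go(.6247,-.229,.1275,.018+np.pi)"
```

```text
t: 42.2
position: [0.6249, -0.2257, 0.1475]
eef_rot: [3.138, -0.007, -3.122]
wrist_force: [0.4, 1.2, 0.3]
finger_gap: 0.0276
gripper_force: 59.4
rot [ 0.004 -0.007  0.001] cm [ 0.01 -0.34  2.  ]
```

```bash
python3 -m pendant '[0,0,0,0,-0.3,0.5,1, 0,0,0,0,-0.3,1.2,1, 0,0,0,0,-0.3,1.8,1, 0,0,0,0,-0.3,2,1, 0,0,0,0,-0.3,2,1, 0,0,0,0,-0.3,2,3.5, 0,0,0,0,-0.3,2,4.4, 0,0,0,0,-0.3,2,4.4]'
python3 -m pendant '[0,0,0,0,0,-2,4.4, 0,0,0,0,0,-5,4.4, 0,0,0,0,1,-8,5, 0,0,0,1,5,-8,5, 0,0,0,3,11,-8,5, 0,0,0,5,17,-8,5, 0,0,0,7,23,-8,5, 0,0,0,9,29,-8,5]'
python3 -c "
from h import *
for c in('side','top'):
  s=snap(c,c+'10')
  for t in tubes(s): print(t)
go(.4905,.322,.055,-.2+np.pi)"
```

```text
t: 43.2
position: [0.626, -0.2297, 0.129]
eef_rot: [3.139, -0.003, -3.123]
wrist_force: [-0.5, 0.0, 0.3]
finger_gap: 0.0442
gripper_force: 0.0
t: 44.2
position: [0.5311, 0.0574, 0.2101]
eef_rot: [3.139, -0.003, -3.124]
wrist_force: [-0.2, 0.1, 0.7]
finger_gap: 0.0499
gripper_force: 0.0
('short', np.float64(0.4906), np.float64(0.3214), -0.196, 0.0705)
('short', np.float64(0.4906), np.float64(0.322), -0.207, 0.0708)
rot [ 0.004 -0.005  0.226] cm [ 3.15 26.16 15.67]
```

```bash
python3 -m pendant '[0,0,0.05,0.5,5,0,5, 0,0,0.1,1,11,0,5, 0,0,0.15,2,17,0,5, 0,0,0.2,2.8,22,2,5, 0,0,0.226,3.1,25,6,5, 0,0,0.226,3.1,26.2,10,5, 0,0,0.226,3.1,26.2,14,5, 0,0,0.226,3.1,26.2,15.5,5]'
python3 -c "
from h import *
go(.4905,.3217,-.008,-.2+np.pi)"
```

```text
t: 45.3
position: [0.4941, 0.3161, 0.0531]
eef_rot: [-3.14, -0.007, 2.934]
wrist_force: [0.3, -0.6, 0.4]
finger_gap: 0.0502
gripper_force: 0.0
rot [-0.002 -0.007 -0.008] cm [0.43 0.49 6.11]
```

```bash
python3 -m pendant '[0,0,0,0.2,0.4,0,5, 0,0,0,0.3,0.4,2,5, 0,0,0,0.3,0.4,4,5, 0,0,0,0.3,0.4,5.5,5, 0,0,0,0.3,0.4,6,5, 0,0,0,0.3,0.4,6.2,5, 0,0,0,0.3,0.4,6.2,4, 0,0,0,0.3,0.4,6.2,3]' 60
python3 -m pendant '[0,0,0,0,0,0,1.5, 0,0,0,0,0,0,1, 0,0,0,0,0,0,1, 0,0,0,0,0,0,1, 0,0,0,0,0,-0.5,1, 0,0,0,0,0,-2,1, 0,0,0,0,0,-5,1, 0,0,0,0,0,-9,1]'
python3 -c "
from h import *
go(.6235,-.169,.205,.018+np.pi)"
```

```text
t: 46.3
position: [0.4934, 0.3223, -0.0059]
eef_rot: [3.14, -0.004, 2.934]
wrist_force: [0.0, 0.0, -0.2]
finger_gap: 0.0299
gripper_force: 0.1
t: 47.3
position: [0.4927, 0.3215, 0.0844]
eef_rot: [3.141, -0.006, 2.934]
wrist_force: [0.2, 0.8, -0.4]
finger_gap: 0.0268
gripper_force: 59.1
rot [ 0.001 -0.006 -0.226] cm [-22.84 -45.3  -12.21]
```

```bash
python3 -m pendant '[0,0,0,0,0,-4,1, 0,0,0,-0.5,-1,-9,1, 0,0,-0.05,-2.5,-5,-12,1, 0,0,-0.1,-4.5,-10,-12.2,1, 0,0,-0.15,-7,-15,-12.2,1, 0,0,-0.2,-9.5,-20,-12.2,1, 0,0,-0.226,-12,-25,-12.2,1, 0,0,-0.226,-14.5,-29.5,-12.2,1]'
python3 -c "
from h import *
go(.6235,-.169,.205,.018+np.pi)"
```

```text
t: 48.3
position: [0.5752, 0.0012, 0.2056]
eef_rot: [3.139, -0.003, -3.123]
wrist_force: [-0.1, 0.5, 0.7]
finger_gap: 0.0265
gripper_force: 59.2
rot [ 0.003 -0.003  0.   ] cm [ -4.52 -17.1    0.  ]
```

```bash
python3 -m pendant '[0,0,0,-1,-4,0,1, 0,0,0,-2.5,-9,0,1, 0,0,0,-4,-14,0,1, 0,0,0,-4.5,-16.6,0,1, 0,0,0,-4.6,-17.1,1.5,1, 0,0,0,-4.6,-17.1,3.5,1, 0,0,0,-4.6,-17.1,5.5,1, 0,0,0,-4.6,-17.1,5.5,1]'
python3 -c "
from h import *
go(.6245,-.169,.1295,.018+np.pi)"
```

```text
t: 49.3
position: [0.6215, -0.1647, 0.1465]
eef_rot: [3.137, -0.009, -3.121]
wrist_force: [0.1, -0.3, 0.0]
finger_gap: 0.0269
gripper_force: 59.2
rot [ 0.005 -0.009  0.002] cm [-0.31 -0.45  1.7 ]
```

```bash
python3 -m pendant '[0,0,0,-0.3,-0.4,0.5,1, 0,0,0,-0.3,-0.4,1.2,1, 0,0,0,-0.3,-0.4,1.5,1, 0,0,0,-0.3,-0.4,1.7,1, 0,0,0,-0.3,-0.4,1.7,1, 0,0,0,-0.3,-0.4,1.7,3.5, 0,0,0,-0.3,-0.4,1.7,4.4, 0,0,0,-0.3,-0.4,1.7,4.4]'
python3 -m pendant '[0,0,0,0,0,-2,4.4, 0,0,0,0,0,-5,4.4, 0,0,0,1,-1,-8,5, 0,0,0,5,-5,-8.5,5, 0,0,0,10,-9,-8.5,5, 0,0,0,15,-13,-8.5,5, 0,0,0,20,-17,-8.5,5, 0,0,0,25,-21,-8.5,5]'
python3 -c "
from h import *
for c in('side','top'):
  s=snap(c,c+'11')
  print(tubes(s))
a=cv2.imread('pics/top11.png')[130:280,200:480];b=cv2.imread('pics/side11.png')[105:245,240:400]
a=cv2.resize(a,(560,300));b=cv2.resize(b,(686,600))[:,:686]
cv2.imwrite('pics/p11.png',cv2.resize(np.vstack([cv2.copyMakeBorder(a,0,0,0,126,0),b]),(457,600)))
cv2.imwrite('pics/p11a.png',cv2.resize(cv2.imread('pics/top11.png')[140:270,200:480],(800,371)));cv2.imwrite('pics/p11b.png',b)"
```

```text
t: 50.3
position: [0.627, -0.1709, 0.132]
eef_rot: [3.139, -0.004, -3.123]
wrist_force: [0.0, 0.6, 0.4]
finger_gap: 0.0439
gripper_force: 0.0
t: 51.3
position: [0.3843, -0.3828, 0.2176]
eef_rot: [3.14, -0.003, -3.123]
wrist_force: [0.2, -0.5, 0.3]
finger_gap: 0.0503
gripper_force: 0.0
[]
[]
```

View pics/p11a.png

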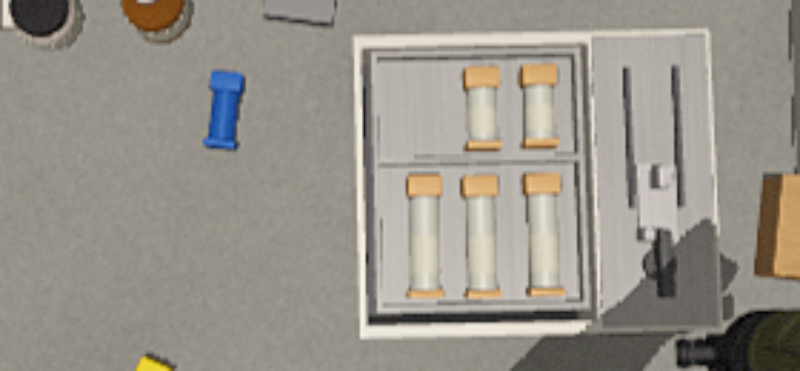

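View pics/p11b.png

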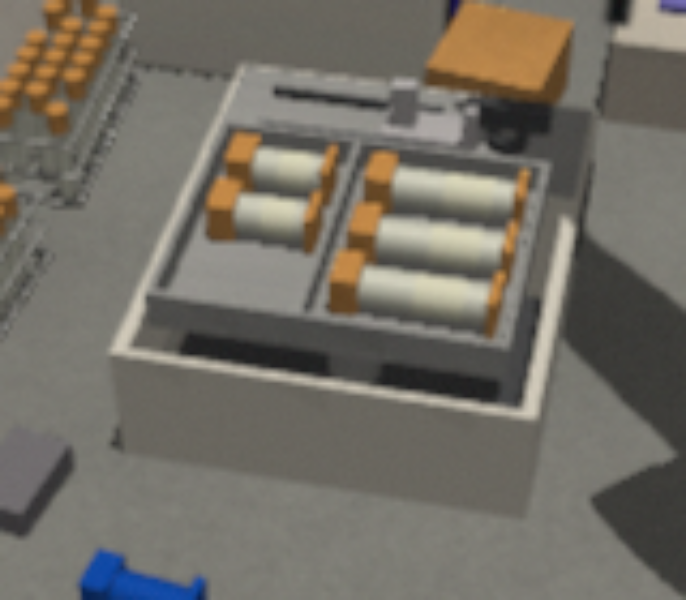

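Both views show all five tubes laid in their own rows: three long in the near bay and two short in the far one, with the bench otherwise untouched. Next is the catch, so I'll locate the tab and bar.

```bash
python3 -c "
from h import *
s=snap('top');
print('tab',toworld(s,(433,201.5),.159).round(4),'bar',toworld(s,(434.2,232.2),.153).round(4), 'barends',toworld(s,(433.6,220.8),.153).round(4),toworld(s,(435,243.8),.153).round(4))
print('rim',[toworld(s,p,.11).round(4)[:2].tolist() for p in((323.6,153),(448.4,150.4),(453,255.6),(326.4,259))])
for n in('catch_tab','valve_grip'): print(n,[(r['conf'],r['pixel']) for r in bot.find_in(n,'top')])
s=snap('side');print('tab side',toworld(s,(334,125.5),.157).round(4))
print([topix(s,p).round(1) for p in((.5524,-.3564,.159),(.4645,-.357,.153))])
cv2.imwrite('pics/s12c.png',cv2.resize(s['pixels'][105:155,300:400,::-1],(800,400),interpolation=cv2.INTER_CUBIC))
go(.552,-.358,.20,.018+np.pi)"
```

```text
tab [ 0.5523 -0.3594  0.159 ] bar [ 0.4631 -0.362   0.153 ] barends [ 0.4963 -0.3611  0.153 ] [ 0.4294 -0.3634  0.153 ]
rim [[0.7068, -0.0413], [0.7135, -0.4218], [0.3946, -0.4265], [0.3857, -0.0483]]
catch_tab [(0.9, [430.8, 208.9]), (0.48, [358.1, 196.7])]
valve_grip [(0.58, [432.3, 229.2]), (0.58, [362.2, 195.8])]
tab side [ 0.5516 -0.3479  0.157 ]
[array([334.3, 123.6]), array([358.5, 128.3])]
rot [ 0.003 -0.003  0.001] cm [-16.59   2.     1.69]
```

View pics/s12c.png

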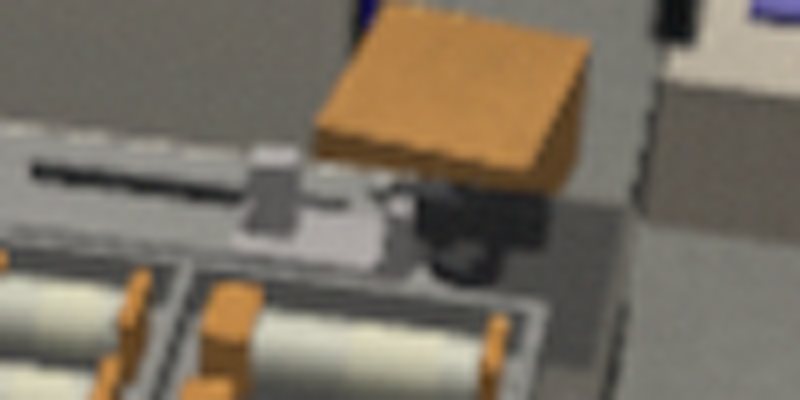

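The side crop shows the tab top at (274,155), the nose at (400,205) and the dark T-bar at (425-548,215). This agrees with the top-view estimates: tab (.552,-.358), bar centre (.463,-.36). Moving above the tab.

```bash
python3 -m pendant '[0,0,0,-3,0.5,0,4, 0,0,0,-7,1,0,4, 0,0,0,-12,1.5,0,4, 0,0,0,-16,2,0.5,4, 0,0,0,-16.6,2,1.5,4, 0,0,0,-16.6,2,1.7,4, 0,0,0,-16.6,2,1.7,4, 0,0,0,-16.6,2,1.7,4]'
python3 -c "
from h import *
go(.552,-.358,.124,.018+np.pi)"
```

```text
t: 52.6
position: [0.5506, -0.3589, 0.2004]
eef_rot: [3.139, -0.004, -3.124]
wrist_force: [0.5, -0.5, 0.6]
finger_gap: 0.0401
gripper_force: 0.0
rot [ 0.002 -0.004 -0.001] cm [-0.17  0.07  7.64]
```

```bash
python3 -m pendant '[0,0,0,-0.2,0.1,2,4, 0,0,0,-0.2,0.1,4,4, 0,0,0,-0.2,0.1,5.5,4, 0,0,0,-0.2,0.1,6.8,4, 0,0,0,-0.2,0.1,7.4,4, 0,0,0,-0.2,0.1,7.6,4, 0,0,0,-0.2,0.1,7.6,3, 0,0,0,-0.2,0.1,7.6,2]' 60
python3 -m pendant '[0,0,0,0,0,0,1, 0,0,0,0,0,0,0.6, 0,0,0,0,0,0,0.2, 0,0,0,0,0,0,0.2, 0,0,0,0,0,0,0.2, 0,0,0,0,0,0,0.2, 0,0,0,0,0,0,0.2, 0,0,0,0,0,0,0.2]' 60
```

```text
t: 53.6
position: [0.5534, -0.3576, 0.1243]
eef_rot: [3.14, -0.003, -3.123]
wrist_force: [0.0, 0.1, -0.1]
finger_gap: 0.0199
gripper_force: 0.0
t: 54.6
position: [0.5536, -0.3567, 0.1245]
eef_rot: [3.138, -0.003, -3.123]
wrist_force: [0.4, 4.4, 6.4]
finger_gap: 0.0122
gripper_force: 60.1
```

```bash
python3 -m pendant '[0,0,0,-0.5,0,0,0.2, 0,0,0,-1.2,0,0,0.2, 0,0,0,-2,0,0,0.2, 0,0,0,-2.8,0,0,0.2, 0,0,0,-3.5,0,0,0.2, 0,0,0,-4.1,0,0,0.2, 0,0,0,-4.4,0,0,0.2, 0,0,0,-4.6,0,0,0.2]'
python3 -c "
from h import *
print(bot.sense()['wrist_force'])"
```

```text
t: 55.6
position: [0.5963, -0.356, 0.1244]
eef_rot: [3.139, -0.009, -3.123]
wrist_force: [-9.5, 4.4, 10.9]
finger_gap: 0.0117
gripper_force: 60.7
[-9.48726973  4.3984172  10.90485206]
```

```bash
python3 -m pendant '[0,0,0,-0.1,0,0,0.2, 0,0,0,-0.2,0,0,0.2, 0,0,0,-0.3,0,0,0.2, 0,0,0,-0.3,0,0,0.2, 0,0,0,-0.3,0,0,0.2, 0,0,0,-0.3,0,0,0.2, 0,0,0,-0.3,0,0,0.2, 0,0,0,-0.3,0,0,0.2]'
```

```text
t: 56.6
position: [0.5963, -0.356, 0.1243]
eef_rot: [3.138, -0.014, -3.124]
wrist_force: [-12.6, 3.4, 12.0]
finger_gap: 0.0122
gripper_force: 61.0
```

The catch is on its stop: the force rises with no further travel. Releasing it and moving to the valve.

```bash
python3 -m pendant '[0,0,0,0.3,0,0,0.2, 0,0,0,0.3,0,0,2, 0,0,0,0.3,0,0,4, 0,0,0,0.3,0,0,4, 0,0,0,0.3,0,-2,4, 0,0,0,0.3,0,-5,4, 0,0,0,0.3,0,-7.5,4, 0,0,0,0.3,0,-7.5,4]'
python3 -c "
from h import *
go(.463,-.360,.20,.018+np.pi)
s=snap('top','t13');print(cv2.imwrite('pics/t13c.png',cv2.resize(s['pixels'][145:265,380:470,::-1],(450,600),interpolation=cv2.INTER_CUBIC)))"
```

```text
t: 57.6
position: [0.6009, -0.3577, 0.2006]
eef_rot: [-3.141, 0.0, -3.123]
wrist_force: [-0.1, 0.5, 0.1]
finger_gap: 0.0399
gripper_force: 0.0
rot [-0.  0.  0.] cm [13.79  0.03  0.06]
True
```

```bash
python3 -m pendant '[0,0,0,3,0,0,4, 0,0,0,7,0,0,4, 0,0,0,11,0,0,4, 0,0,0,13.3,0,0,4, 0,0,0,13.8,0,1,4, 0,0,0,13.8,0,3,4, 0,0,0,13.8,0,4,4, 0,0,0,13.8,0,4,4]'
python3 -c "
from h import *
go(.463,-.360,.122,.018+np.pi)"
```

```text
t: 58.65
position: [0.4609, -0.3584, 0.1571]
eef_rot: [3.137, -0.006, -3.123]
wrist_force: [-0.0, -0.6, -0.3]
finger_gap: 0.0402
gripper_force: 0.0
rot [ 0.005 -0.006  0.001] cm [-0.23 -0.18  3.51]
```

```bash
python3 -m pendant '[0,0,0,-0.2,-0.2,1,4, 0,0,0,-0.2,-0.2,2,4, 0,0,0,-0.2,-0.2,3,4, 0,0,0,-0.2,-0.2,3.5,4, 0,0,0,-0.2,-0.2,3.5,4, 0,0,0,-0.2,-0.2,3.5,3, 0,0,0,-0.2,-0.2,3.5,2, 0,0,0,-0.2,-0.2,3.5,1.6]' 60
python3 -m pendant '[0,0,0,0,0,0,1.4, 0,0,0,0,0,0,1.2, 0,0,0,0,0,0,0.2, 0,0,0,0,0,0,0.2, 0,0,0,0,0,0,0.2, 0,0,0,0,0,0,0.2, 0,0,0,0,0,0,0.2, 0,0,0,0,0,0,0.2]' 80
```

```text
t: 59.65
position: [0.4632, -0.3592, 0.1243]
eef_rot: [3.136, -0.003, -3.122]
wrist_force: [-1.1, 4.6, 3.6]
finger_gap: 0.0161
gripper_force: 2.6
t: 60.65
position: [0.4632, -0.3583, 0.1247]
eef_rot: [3.134, -0.003, -3.121]
wrist_force: [-0.7, 7.7, 4.6]
finger_gap: 0.0104
gripper_force: 78.3
```

```bash
python3 -m pendant '[0,0,-0.05,0,0.1,0,0.2, 0,0,-0.1,0,0.1,0,0.2, 0,0,-0.15,0,0.1,0,0.2, 0,0,-0.2,0,0.1,0,0.2, 0,0,-0.25,0,0.1,0,0.2, 0,0,-0.3,0,0.1,0,0.2, 0,0,-0.3,0,0.1,0,0.2, 0,0,-0.3,0,0.1,0,0.2]'
python3 -c "
from h import *
s=snap('side','s14');print(bot.sense()['wrist_torque'])
a=cv2.imread('pics/side11.png');b=cv2.imread('pics/s14.png')
r=(slice(140,230),slice(255,370));g=lambda i:cv2.cvtColor(i[r],cv2.COLOR_BGR2GRAY).astype(np.float32)
print(cv2.phaseCorrelate(g(a),g(b)),np.abs(g(a)-g(b)).mean())"
```

```text
t: 61.65
position: [0.4633, -0.3587, 0.1248]
eef_rot: [3.136, -0.001, -2.823]
wrist_force: [0.1, 5.4, 4.6]
finger_gap: 0.0106
gripper_force: 78.9
[ 1.2344408   0.29227456 -0.12036019]
((0.20771861642037948, 0.9938171958944437), 0.2308844057718913) 18.813623
```

```bash
cat >> h.py <<'E'
def drop():
    """carrier descent from template match of nearest long tube's cap in side view"""
    a=cv2.imread('pics/side11.png')[160:186,312:364]
    s=bot.snapshot('side');b=s['pixels'][:,:,::-1].copy()
    m=cv2.matchTemplate(b[150:240,300:380],a,cv2.TM_CCOEFF_NORMED);_,v,_,l=cv2.minMaxLoc(m)
    dv=l[1]+150-160;p0=topix(s,(.49,-.11,.153));k=(topix(s,(.49,-.11,.073))-p0)[1]/.08
    return round(dv/k*1000,1),round(v,2),l[0]-12,bot.sense()['t']
E
python3 -c "
from h import *
print(drop(),drop())"
python3 -m pendant '[0,0,-0.03,0,0,0,0.2, 0,0,-0.05,0,0,0,0.2, 0,0,-0.05,0,0,0,0.2, 0,0,-0.05,0,0,0,0.2, 0,0,-0.05,0,0,0,0.2, 0,0,-0.05,0,0,0,0.2, 0,0,-0.05,0,0,0,0.2, 0,0,-0.05,0,0,0,0.2]'
python3 -c "
from h import *
print(drop())"
```

```text
(np.float64(17.7), 0.81, -1, 61.75) (np.float64(17.7), 0.81, -4, 61.8)
t: 62.8
position: [0.4634, -0.3587, 0.1248]
eef_rot: [3.136, -0.001, -2.773]
wrist_force: [-0.4, 3.7, 6.3]
finger_gap: 0.0106
gripper_force: 78.9
(np.float64(44.2), 0.73, -3, 62.85)
```

It is sinking at about 25 mm/s with the valve about 0.35 rad open. I'll hold here until it reaches the stop.

```bash
for i in 1 2 3; do python3 -m pendant '[0,0,0,0,0,0,0.2, 0,0,0,0,0,0,0.2, 0,0,0,0,0,0,0.2, 0,0,0,0,0,0,0.2, 0,0,0,0,0,0,0.2, 0,0,0,0,0,0,0.2, 0,0,0,0,0,0,0.2, 0,0,0,0,0,0,0.2]' | head -2
python3 -c "
from h import *
print(drop())"; done
```

```text
t: 63.85
position: [0.4634, -0.3587, 0.1248]
(np.float64(70.7), 0.74, -3, 63.9)
t: 64.9
position: [0.4634, -0.3588, 0.1249]
(np.float64(79.5), 0.59, -3, 64.95)
t: 65.95
position: [0.4634, -0.3587, 0.1248]
(np.float64(79.5), 0.59, -3, 66.0)
```

```bash
python3 -m pendant '[0,0,0,0,0,0,0.2, 0,0,0,0,0,0,0.2, 0,0,0,0,0,0,0.2, 0,0,0,0,0,0,0.2, 0,0,0,0,0,0,0.2, 0,0,0,0,0,0,0.2, 0,0,0,0,0,0,0.2, 0,0,0,0,0,0,0.2]' | head -1
python3 -m pendant '[0,0,0.06,0,0,0,0.2, 0,0,0.12,0,0,0,0.2, 0,0,0.18,0,0,0,0.2, 0,0,0.24,0,0,0,0.2, 0,0,0.3,0,0,0,0.2, 0,0,0.35,0,0,0,0.2, 0,0,0.38,0,0,0,0.2, 0,0,0.38,0,0,0,0.2]'
python3 -c "
from h import *
print(drop(),bot.sense()['wrist_torque'])"
```

```text
t: 67.0
t: 68.0
position: [0.4631, -0.3582, 0.1248]
eef_rot: [3.136, -0.003, 3.131]
wrist_force: [-0.7, 5.7, 7.5]
finger_gap: 0.01
gripper_force: 79.2
(np.float64(79.5), 0.59, -3, 68.05) [1.33258028 0.22530922 0.26213485]
```

```bash
python3 -m pendant '[0,0,0.02,0,0,0,0.2, 0,0,0.04,0,0,0,0.2, 0,0,0.06,0,0,0,0.2, 0,0,0.06,0,0,0,0.2, 0,0,0.06,0,0,0,0.2, 0,0,0.06,0,0,0,0.2, 0,0,0.06,0,0,0,0.2, 0,0,0.06,0,0,0,0.2]'
python3 -c "
from h import *
print(bot.sense()['wrist_torque'])"
```

```text
t: 69.05
position: [0.4631, -0.3583, 0.1248]
eef_rot: [3.137, -0.004, 3.073]
wrist_force: [-1.4, 6.2, 6.7]
finger_gap: 0.0106
gripper_force: 81.7
[1.29220408 0.14943034 1.0788173 ]
```

The torque jumps to 1.1 N m, so the valve is on its shut stop. Releasing it and returning to the catch.

```bash
python3 -m pendant '[0,0,0,0,0,0,2, 0,0,0,0,0,0,4, 0,0,0,0,0,0,4, 0,0,0,0,0,0,4, 0,0,0,0,0,-2,4, 0,0,0,0,0,-5,4, 0,0,0,0,0,-7.5,4, 0,0,0,0,0,-7.5,4]' 60
python3 -c "
from h import *
go(.597,-.357,.20,.018+np.pi);s=snap('top','t15')"
```

```text
t: 70.05
position: [0.4647, -0.3614, 0.2011]
eef_rot: [-3.141, -0.0, 3.07]
wrist_force: [-0.4, -0.8, -0.2]
finger_gap: 0.0397
gripper_force: 0.0
rot [-0.001 -0.    -0.09 ] cm [-13.17   1.39   0.11]
```

```bash
python3 -m pendant '[0,0,-0.05,-3,0.3,0,4, 0,0,-0.09,-7,0.7,0,4, 0,0,-0.09,-11,1.2,0,4, 0,0,-0.09,-13,1.4,0,4, 0,0,-0.09,-13.2,1.4,0,4, 0,0,-0.09,-13.2,1.4,1,4, 0,0,-0.09,-13.2,1.4,2.5,4, 0,0,-0.09,-13.2,1.4,2.5,4]'
python3 -c "
from h import *
go(.597,-.357,.124,.018+np.pi)"
```

```text
t: 71.1
position: [0.5938, -0.355, 0.1713]
eef_rot: [3.137, -0.008, -3.124]
wrist_force: [-0.2, 0.6, -0.8]
finger_gap: 0.0401
gripper_force: 0.0
rot [ 0.005 -0.008 -0.   ] cm [-0.36 -0.22  4.73]
```

```bash
python3 -m pendant '[0,0,0,-0.3,-0.2,1,4, 0,0,0,-0.3,-0.2,2.5,4, 0,0,0,-0.3,-0.2,4,4, 0,0,0,-0.3,-0.2,4.6,4, 0,0,0,-0.3,-0.2,4.7,4, 0,0,0,-0.3,-0.2,4.7,3, 0,0,0,-0.3,-0.2,4.7,2, 0,0,0,-0.3,-0.2,4.7,0.2]' 60
python3 -m pendant '[0,0,0,0,0,0,0.2, 0,0,0,0,0,0,0.2, 0,0,0,0,0,0,0.2, 0,0,0,0,0,0,0.2, 0,0,0,0.5,0,0,0.2, 0,0,0,1.2,0,0,0.2, 0,0,0,2,0,0,0.2, 0,0,0,2.7,0,0,0.2]'
```

```text
t: 72.1
position: [0.5992, -0.3559, 0.1275]
eef_rot: [3.136, -0.002, -3.122]
wrist_force: [0.5, 4.7, 3.0]
finger_gap: 0.012
gripper_force: 60.3
t: 73.1
position: [0.5734, -0.3564, 0.1275]
eef_rot: [3.137, -0.0, -3.122]
wrist_force: [2.7, 5.3, 1.6]
finger_gap: 0.0119
gripper_force: 60.3
```

```bash
python3 -m pendant '[0,0,0,0.5,0,0,0.2, 0,0,0,1,0,0,0.2, 0,0,0,1.5,0,0,0.2, 0,0,0,1.9,0,0,0.2, 0,0,0,2.2,0,0,0.2, 0,0,0,2.3,0,0,0.2, 0,0,0,2.3,0,0,0.2, 0,0,0,2.3,0,0,0.2]'
```

```text
t: 74.1
position: [0.554, -0.3568, 0.1276]
eef_rot: [3.137, 0.006, -3.121]
wrist_force: [9.0, 5.9, -1.3]
finger_gap: 0.0117
gripper_force: 59.9
```

```bash
python3 -m pendant '[0,0,0,0.1,0,0,0.2, 0,0,0,0.2,0,0,0.2, 0,0,0,0.3,0,0,0.2, 0,0,0,0.4,0,0,0.2, 0,0,0,0.4,0,0,0.2, 0,0,0,0.4,0,0,0.2, 0,0,0,0.4,0,0,0.2, 0,0,0,0.4,0,0,0.2]'
python3 -c "
from h import *
print(drop())"
```

```text
t: 75.1
position: [0.554, -0.3568, 0.1278]
eef_rot: [3.137, 0.013, -3.12]
wrist_force: [18.4, 6.2, -5.8]
finger_gap: 0.0116
gripper_force: 59.4
(np.float64(79.5), 0.59, -4, 75.15)
```

The catch is against its home stop (18 N, no more travel). Releasing it, backing off and taking a last look.

```bash
python3 -m pendant '[0,0,0,-0.2,0,0,0.2, 0,0,0,-0.2,0,0,2, 0,0,0,-0.2,0,0,4, 0,0,0,-0.2,0,0,4, 0,0,0,-0.2,0,-2,4, 0,0,0,-0.2,0,-5,4, 0,0,0,-0.2,0,-9,4, 0,0,0,-0.2,0,-9,4]'
python3 -m pendant '[0,0,0,4,-1,0,4, 0,0,0,9,-2,0,4, 0,0,0,14,-3,0,4, 0,0,0,19,-4,0,4, 0,0,0,23,-5,0,4, 0,0,0,24,-6,0,4, 0,0,0,24,-6,0,4, 0,0,0,24,-6,0,4]'
python3 -c "
from h import *
a=snap('top')['pixels'][130:270,180:480];b=snap('side')['pixels'][105:245,180:400]
a=cv2.resize(a,(643,300),interpolation=cv2.INTER_CUBIC);b=cv2.resize(b,(471,300),interpolation=cv2.INTER_CUBIC)
cv2.imwrite('pics/f.png',np.vstack([a,cv2.copyMakeBorder(b,0,0,0,172,cv2.BORDER_CONSTANT)])[:,:,::-1])"
```

```text
t: 76.15
position: [0.5486, -0.3604, 0.2208]
eef_rot: [-3.14, 0.002, -3.124]
wrist_force: [-1.0, -1.3, -0.3]
finger_gap: 0.0399
gripper_force: 0.0
t: 77.15
position: [0.3093, -0.423, 0.2171]
eef_rot: [3.139, -0.004, -3.122]
wrist_force: [0.5, 0.4, -0.7]
finger_gap: 0.0399
gripper_force: 0.0
```

View pics/f.png

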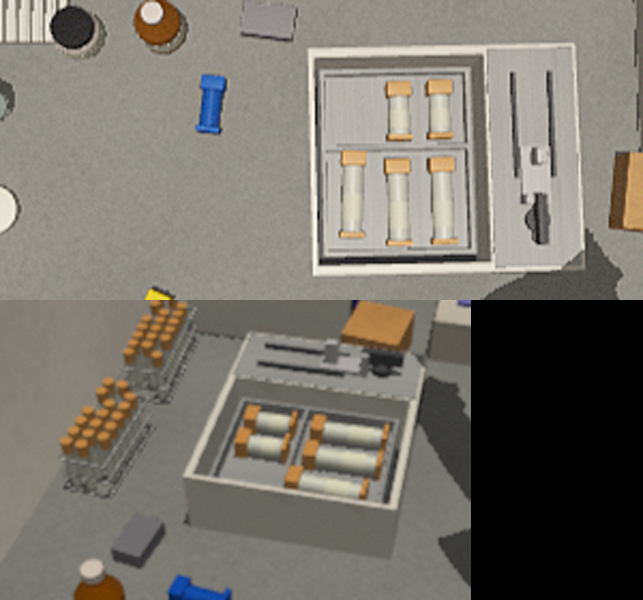

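The carrier is down, the valve shut and the catch home. The left long tube, with its cap at (353,158), has shifted about 1 cm since loading. I'll check numerically that it lies flat inside the bay.

Run:
```python
from h import *
for c in('top','side'):
    s=snap(c);hsv=cv2.cvtColor(s['pixels'],cv2.COLOR_RGB2HSV);m=cv2.inRange(hsv,(8,60,80),(22,200,255))
    n,l,st,ce=cv2.connectedComponentsWithStats(m)
    for i in range(1,n):
        w=toworld(s,ce[i],.085)
        if st[i,4]>5 and .4<w[0]<.7 and -.28<w[1]<-.06: print(c,st[i,4],w[:2].round(4))
```

```text
top 88 [ 0.6548 -0.1704]
top 87 [ 0.6574 -0.2288]
top 38 [ 0.5867 -0.2303]
top 46 [ 0.5846 -0.1713]
top 86 [ 0.5556 -0.1051]
top 87 [ 0.5456 -0.2302]
top 87 [ 0.5431 -0.1666]
top 36 [ 0.4457 -0.1011]
top 33 [ 0.4356 -0.2341]
top 37 [ 0.4335 -0.1695]
side 182 [ 0.6543 -0.1875]
side 95 [ 0.5837 -0.1872]
side 259 [ 0.5463 -0.1594]
side 77 [ 0.4331 -0.189 ]
side 35 [ 0.4441 -0.1001]
```

Run:
```python
from h import *
s=snap('side');hsv=cv2.cvtColor(s['pixels'],cv2.COLOR_RGB2HSV);m=cv2.inRange(hsv,(8,60,80),(22,200,255))
yaw=.036;d=np.array([np.cos(yaw),np.sin(yaw)]);e=np.array([-d[1],d[0]])
for z0 in(.055,.081):
    P=[topix(s,[*(np.array([.5556,-.1051])+a*d+b*e),z0+h]) for a in(-.011,.011) for b in(-.018,.018) for h in(0,.036)]
    hull=cv2.convexHull(np.float32(P));q=np.zeros(m.shape,np.uint8);cv2.fillConvexPoly(q,hull.astype(np.int32),255)
    print(z0,'fraction tan',(m[q>0]>0).mean().round(3),hull.reshape(-1,2).min(0),hull.reshape(-1,2).max(0))
u,v=hull.reshape(-1,2).min(0).astype(int);print(m[172:206,305:335]//255 @ np.ones(30,int))
for r in m[184:202,308:332]//255: print(''.join('.#'[k] for k in r))
```

```text
0.055 fraction tan 0.563 [312.16248 180.5011 ] [321.01202 196.69937]
0.081 fraction tan 0.57 [312.03928 174.68077] [321.01587 191.09827]
[12 11 12 11 11 11  9 10 10  9 13 13 10  7  8  7  7  7  6  6  7  1  0  0
  0  0  0  0  0  0  0  0  0  0]
......########...##.....
......#######...........
.....########...........
.....#######............
.....#######............
.....#######............
.....######.............
.....######.............
.....#######............
..........#.............
........................
........................
........................
........................
........................
........................
........................
........................
```

Run:
```python
from h import *
s=snap('side')
print('rim inner/outer',[topix(s,(x,y,.11)).round(1).tolist() for x in(.45,.56) for y in(-.045,-.038)])
print('midwall top',[topix(s,(.566,y,.081)).round(1).tolist() for y in(-.066,-.1,-.14)],'flat: foot top near/far',[topix(s,(.4457,y,.091)).round(1).tolist() for y in(-.083,-.119)],'cap top near,far',[topix(s,(.5556,y,z)).round(1).tolist() for z in(.091,.117) for y in(-.087,-.123)])
hsv=cv2.cvtColor(s['pixels'],cv2.COLOR_RGB2HSV);g=hsv[...,2]
m=cv2.inRange(hsv,(8,60,80),(22,200,255))
for r in range(172,206): print(r,''.join('#' if m[r,c] else 'ABCDEFGHIJ'[min(9,g[r,c]//26)].lower() for c in range(300,366)))
```

```text
rim inner/outer [[345.1, 198.8], [344.6, 200.4], [310.6, 193.0], [310.0, 194.5]]
midwall top [[310.6, 194.5], [313.2, 187.4], [316.1, 179.3]] flat: foot top near/far [[348.4, 194.9], [350.5, 187.2]] cap top near,far [[315.3, 188.4], [317.9, 181.0], [315.2, 182.6], [317.9, 175.2]]
172 hhhhhhhiihh####effedef########eeeedcccccccccdddddddddddddd###eeedd
173 gghhhhhhhhg####effedef#######fgffffeeeeeedccccccccdddddddd##effedd
174 ffggggggggg####effddf########hhgggggggffffeeeeeeedccccccd###fffedd
175 eeffffgggff####efedef#######hhhhhhhhhgggggggggffffeeeeeee###effecc
176 ddeeeeefeee####efedef#######hhihiihhhhhhhiihhhhgggggffff####eefdcb
177 ddddddddddd####ffddff#######hhhhhhhihhhiiiiiiiiiiihhgggg###ffeedcb
178 cccccdddddd###efedeff######fggghhhhhhhhhiiiiiiiiiiiihhhh###fffedcc
179 eeedccccccc###ffedeff######effgggggggghhhhhhhhhhiiihiiih###effeccd
180 ffffeeeeedc###ffddffe#######eefffffffgggghhhhhhhhhhhhiih###eefdcce
181 ffffffffffee#efe#effe#######ddeeeeeeefffgggggggghhhghhhh###eefdcbe
182 fffffffffffffff#############dddddddddeeeefffffgggggggggf##efeeccbf
183 fffffffffffffff#############cccccd
[... 894 characters left out ...]
ddddddddddddeeeffggggghhhhhgggggggfffffffgf####ffffffecccfhhh
197 deedeeddddddddddddeeeeeeeeeffggghhhhhhhggggffffe###effffffecccfhhh
198 edeeeeededddddddddeedeeeeeeeedeeeffgggghhhhhhggggfffffffffeccdghhh
199 edeeeeddeeeddddddeeeeeeeeeeeedeedeeedeefffgggghhhhhhggggfgedceghhg
200 eedeedeeeeeeeeddddeeeddeeeeeeeedeeeeeedddddeeeffgggghhhhhhggfghhhg
201 eeeeeeeeeeededeedeeeeedeeeeedeedeeeeeededddddddddeeeffggggghhhhhhg
202 eeeeeeeeeededeeeeeeeeededddedeeeeeddeeeeeedddddddddeedeeeeeffggggf
203 eeedeeeeeeeeddeeeeeeeeededeeeeeedeeeeeedeeedddddddeeeeeeeeeeeeeeee
204 eeedeeeededeeeededeeeeeeededeeeeeeeeeeeeeddeedddddeeeedeeeeeeeeedd
205 eedeeeeeeeeeeeeeeeeeeeeeeeedeeeedeeedeeeeeeeeeeddddeeddeeeeeedeeed
```

The cap's top edge shows at row 182, against a prediction of 181 if flat and 175 if it were raised on the wall. The foot matches too, so the tube lies flat inside its bay. Handing in.

```bash
python3 -c "
from workcell import bot
print(bot.sign_off())"
```

```text
the job is handed in; nothing more can be done
None
```

I handed the job in at about 78 s of the allowed 210 s: all five tubes present (three long, two short) lie in their own rows, the carrier is fully down, the valve is shut, the catch is home, and nothing else was disturbed.

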